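# Put the splints away in the first-aid rack

### The job

Put every flat black plastic splint away in the wooden splint rack, both those lying on the white board (draw each out over the board's front edge so that it can be gripped) and the one lying across the swivel stand. Slide each lengthwise into a slot of its own, fully home against the back of the slot, and leave all the other things on the board where they are.

Things in the scene. Friction and masses are not known exactly. Their poses are not given: they have to be found in the camera images.
- splint_a: Flat rigid black plastic splint, 200 x 45 x 3 mm, half-round ends (straight sides over the middle 155 mm), about 45 g, the same either way round and either way up. Lies flat on the board, long axis roughly along x. Origin at its very middle; x along its length, y across its width, z through its thickness. Two or three of splints a, b, c are present; an absent one reads None from the start.
- splint_b: As splint_a: same size, same axes, on the board, may be absent. Lying on the board these splints are too thin to be gripped. The board and the splints are smooth (friction about 0.4 between them): closed fingertips pressed on the middle of one with 6 to 15 N drag it along.
- splint_c: As splint_a: same size, same axes, on the board, may be absent. A splint with 60 to 75 mm overhanging the front edge stays lying there (its middle is still on the board) and can be gripped from above across its 45 mm width.
- splint_d: A splint like splint_a (same size and axes), always present, lying centred across the swivel stand, its length within 1.0 rad of the world x axis, both ends free in the air 52 mm above the board.
- rack: Fixed wooden splint rack on the board, 172 deep (x) x 65 wide (y) x 88 mm high; origin at the centre of its underside. Its open front, at x = -86 mm, faces the robot side (yaw within 0.12 rad). Four horizontal slots one above the other, empty at the start, each 53 wide, 10 high, 165 deep: back stop at x = +79 mm. A splint fully home has its middle at x = -21 mm in this frame.
- rack_slot (a point): Middle of the mouth of the rack's lowest slot, on the slot's floor, 24 mm above the rack's underside. The floors of the four slots lie 0, 16, 32 and 48 mm above this point. A splint fully home sticks out 35 mm. Let go with more than 100 mm inside it stays; its rear end can then be pushed. Load the lowest slot first: the fingers are hindered by splints in slots above.
- stand: Fixed base of the swivel stand on the board, origin at the centre of its underside, z up. It carries a freely spinning disc, 80 mm across, whose top is 52 mm above this origin; the disc turns at the slightest touch.
- board_edge (a point): Middle of the front (robot-side) top edge of the white melamine board. The board is 340 deep (+x from here), 1160 wide along world y and 18 mm thick; its top is level with this point, 110 mm above the bench. Free air before and below the edge, but for two 30 mm wide steel brackets 420 mm either side of the middle. Its edges run along world x and y.
- tin: Red first-aid tin with closed hinged lid, 194 x 114 x 77 mm, on the board's left end; leave alone. Origin: centre of underside.
- thermometer: Grey ear thermometer lying on the board, about 135 x 34 x 34 mm, long axis x; leave alone. Origin on its underside.
- egg_cup: White ceramic egg cup, 50 mm across, 60 mm high, near the back of the board; leave alone. Origin: centre of underside.
- tray: Small aluminium tray 170 x 120 x 16 mm on the board's right end; leave alone. Origin: centre of underside.
- tweezer_case: Yellow plastic tweezer case 126 x 26 x 20 mm with a press-button catch, long axis x, on the board; leave alone. Origin: centre of underside.
- eyewash: White eyewash bottle, 56 mm across, 120 mm high, near the back of the board; leave alone. Origin: centre of underside.

How it is judged:
At the end, for the whole second after the job is handed in: Every splint present lies at rest in the rack, flat and lengthwise (within 0.1 rad), no two in the same slot, its middle within 8 mm of fully home (21 mm before the rack's middle), either end first, either side up (x of splint_a in the frame of rack between -0.029 and -0.017 m and y of splint_a in the frame of rack between -0.008 and 0.008 m and z of splint_a in the frame of rack between 0.022 and 0.087 m and angle between the x axis of each of splint_a, splint_b, splint_c, splint_d and the x axis of rack, either way round below 0.1 rad and angle between the z axis of each of splint_a, splint_b, splint_c, splint_d and the z axis of rack, either way round below 0.1 rad and linear speed of each of splint_a, splint_b, splint_c, splint_d below 0.02 m/s and x of splint_b in the frame of rack between -0.029 and -0.017 m and y of splint_b in the frame of rack between -0.008 and 0.008 m and z of splint_b in the frame of rack between 0.022 and 0.087 m and x of splint_c in the frame of rack between -0.029 and -0.017 m and y of splint_c in the frame of rack between -0.008 and 0.008 m and z of splint_c in the frame of rack between 0.022 and 0.087 m and x of splint_d in the frame of rack between -0.029 and -0.017 m and y of splint_d in the frame of rack between -0.008 and 0.008 m and z of splint_d in the frame of rack between 0.022 and 0.087 m and (z of splint_b in the frame of splint_a above 0.009 m or z of splint_b in the frame of splint_a below -0.009 m) and (z of splint_c in the frame of splint_a above 0.009 m or z of splint_c in the frame of splint_a below -0.009 m) and (z of splint_c in the frame of splint_b above 0.009 m or z of splint_c in the frame of splint_b below -0.009 m) and (z of splint_d in the frame of splint_a above 0.009 m or z of splint_d in the frame of splint_a below -0.009 m) and (z of splint_d in the frame of splint_b above 0.009 m or z of splint_d in the frame of splint_b below -0.009 m) and (z of splint_d in the frame of splint_c above 0.009 m or z of splint_d in the frame of splint_c below -0.009 m)); the robot touches nothing.
It fails at once if one of the other things on the board is moved more than 60 mm (distance of any of tin, thermometer, egg_cup, tray, tweezer_case, eyewash from where it was at the start of the episode above 0.06 m).
It fails at once if the tin, egg cup or eyewash bottle is tipped over (angle between any of tin, egg_cup, eyewash's own z axis and vertical above 0.7 rad).
Of splint_a, splint_b, splint_c only 2 to 3 are there at a start; the rules pass over those that are not, and their reading is None.
At some moment in a run one of splint_a, splint_b, splint_c may be knocked a few centimetres aside while the robot is not near it.
It also fails if it takes over 210 s, if anything falls off the work surface, if the arm or the gripper's body presses on something with over 40 N, if the wrist force passes 120 N, or if a joint passes its speed limit or range.

### The arm

A 7-joint arm with a two-finger parallel gripper is mounted at the origin on the work surface. World frame = base frame: x ahead of the robot, y to its left, z up, the work surface at z = 0. Lengths are in m, angles in rad, forces in N, time in s.
With the tool pointing down it reaches from about 0.425 to 0.95 m from the base axis. Payload 16.7 kg.
Tool frame: the origin (TCP) lies where the fingers leave the gripper's body, on its centre line; the fingertips stand 97 mm ahead of it and the grasp point (between the pads) lies 78 mm ahead of it; z points along the fingers, y is the line along which they close (so a half turn about z gives the same grasp; the last joint's range is limited). The gripper opens to 94 mm and grips with 3 to 60 N. Pads are 16 mm wide; open, the fingers measure 119 mm over their backs; the gripper's body (75 mm by 177 mm) begins 78 mm behind the grasp point.
Start: joints at [-1.375, 0.426, 0.074, 1.606, -0.034, 1.111, -0.067], TCP at [0.228, 0.635, 0.303] pointing down, gripper open.
Joint ranges: [-2.85, 2.85], [-0.5, 2.14], [-1.23, 1.37], [0.21, 2.46], [-1.02, 4.16], [0.16, 2.05], [-2.73, 2.73]. Speed limits (rad/s): [1.89, 1.89, 2.39, 2.39, 3.01, 3.01, 3.01].

### API

Orientations are given as [roll, pitch, yaw] about the fixed x, y, z axes, in that order (R = Rz(yaw) Ry(pitch) Rx(roll)).
In Python, from bench import ctrl, cams, workorder gives the robot as it stands.
- The arm moves only by the tool servo_tool, never from a script. Its argument "motion" is a list of rows, each an object of numbers: "tx", "ty", "tz": the shift along the world's x, y, z in units of 0.025 m (1.0 is 0.025 m); "ax", "ay", "az": the turn, a rotation vector about the world's x, y, z in units of 0.15 rad (1.0 is 0.15 rad); "claw": the closure, from 0 (fully open) to 1 (shut). A call has 1 to 12 rows; each row shifts and turns the commanded pose from where the row before left it; what a row does not reach is not made up. A row lasts 1/10 s, in which the tool goes at most 50 mm and 8.59 degrees, less where a joint would pass 70% of its speed; a pose out of reach is approached as far as the arm can. A call with a number of a shift or a turn outside -1 to 1 is refused whole. A call with a gripper value outside its range is refused whole. The fingers move at their own pace and stop on an object; the grip force is fixed at half the most. Time passes only in rows, so rows that do not move let the fingers close. It gives the time, the measured TCP pose, the force, the opening and the grip force at its end, in the units of the state.
- ctrl.read_state(): the state, without advancing time (a new reading comes with each control period).
- cams.read_camera(name): name is "scene" or "top" or "wrist"; returns a dict with "image" (420x560x3 uint8, red, green, blue), "camera_matrix" (3x3 intrinsics, pixels), "distortion" ([k1, k2, p1, p2, k3] as OpenCV has them; the pictures are not rectified), "extrinsics" (4x4, takes a point from world to camera coordinates); the wrist camera has in their place "mount" (4x4, takes a point from camera to tool coordinates, whose origin is the TCP and whose axes are the flange's). Camera axes: x right, y down, z forward; pixel columns grow to the right and rows downward; lengths in m; the calibration is good to about 2 mm. A picture is of the moment at which its call begins: read the wrist's pose just before it. There is no depth.
- workorder.hand_in(): hands the job in; it is judged then, once.
The state is a dict: "time": time; "q": joint angles; "joint_vel": joint speeds; "tau": joint torques, N m; "tool_pos": TCP position; "orientation": TCP orientation; "contact_force": force on the tool from outside, world axes, zero at the start; "torque": the same for the moment, N m; "width": finger opening in m; "grip_force": force on a finger pad.
Only numpy, scipy, OpenCV 4.12 (cv2) and the standard library are available. Lean on these libraries where they do the work, as an engineer would, in place of code of your own. Each camera call takes 0.05 s, during which the arm holds its last target. There are 200 camera calls.

## Working session

There is one attempt and no reset: what is moved stays moved. The work goes in short steps, Python scripts to look and compute and a tool call to move; the robot and the scene stay as the last step left them, time stands still between calls to the robot, and variables do not carry over. Pictures are saved under pics/ and viewed, at most 14 in all, crops included, and the job is handed in when it is done.

Besides the shell and the picture viewer there is one more tool, called after "Request:" in YAML: its name, and indented under it one key for each argument. servo_tool: Moves the arm, as the interface text tells. Its arguments: {"type":"object","properties":{"motion":{"type":"array","items":{"type":"object","properties":{"tx":{"type":"number"},"ty":{"type":"number"},"tz":{"type":"number"},"ax":{"type":"number"},"ay":{"type":"number"},"az":{"type":"number"},"claw":{"type":"number"}}}}},"required":["motion"]}

```bash
mkdir -p pics; ls
cat > h.py <<'E'
import numpy as np,cv2
from bench import ctrl,cams,workorder
from scipy.spatial.transform import Rotation as R
def shot(n):
    s=ctrl.read_state(); d=cams.read_camera(n)
    K=np.array(d["camera_matrix"]);D=np.array(d["distortion"])
    if n=="wrist":
        T=np.eye(4);T[:3,:3]=R.from_euler('xyz',s["orientation"]).as_matrix();T[:3,3]=s["tool_pos"]
        C=T@np.array(d["mount"])
    else: C=np.linalg.inv(np.array(d["extrinsics"]))
    return d["image"],K,D,C
def ray(uv,K,D,C):
    p=cv2.undistortPoints(np.array(uv,float).reshape(-1,1,2),K,D)[:,0]
    return C[:3,3],np.c_[p,np.ones(len(p))]@C[:3,:3].T
def plane(uv,z,K,D,C):
    o,d=ray(uv,K,D,C); return o+d*((z-o[2])/d[:,2])[:,None]
def proj(P,K,D,C):
    E=np.linalg.inv(C); return cv2.projectPoints(np.array(P,float).reshape(-1,1,3),cv2.Rodrigues(E[:3,:3])[0],E[:3,3],K,D)[0][:,0]
def tri(uv1,c1,uv2,c2):
    o1,d1=ray([uv1],*c1);o2,d2=ray([uv2],*c2);d1=d1[0];d2=d2[0]
    a=np.linalg.lstsq(np.c_[d1,-d2],o2-o1,rcond=None)[0];p=o1+a[0]*d1;q=o2+a[1]*d2
    return (p+q)/2,np.linalg.norm(p-q)
def save(im,n): cv2.imwrite("pics/"+n,cv2.cvtColor(im,cv2.COLOR_RGB2BGR))
E
python3 - <<'E'
from h import *
s=ctrl.read_state();print(s)
for n in("top","scene"):
    im,K,D,C=shot(n);save(cv2.resize(im,(784,588)),n+"0.png");print(n,C.round(3).tolist(),K[0,0])
im,K,D,C=shot("wrist");print(C.round(3).tolist())
E
```

```text
pics
{'time': 0.0, 'q': array([-1.37550238,  0.42673796,  0.07386048,  1.60659485, -0.03410563,
        1.11081141, -0.0671019 ]), 'joint_vel': array([ 1.32019184e-03, -4.29673337e-05, -1.32688807e-03, -3.19649036e-04,
       -1.77573128e-03,  4.89600893e-04, -2.32508459e-05]), 'tau': array([ 7.49352894e-04, -9.35795188e+01,  3.66610676e+00, -4.54193258e+01,
       -4.89459524e-02,  1.99820730e-02,  9.12469886e-05]), 'tool_pos': array([0.22807071, 0.6349693 , 0.30197722]), 'orientation': array([-3.14030433e+00,  9.47622769e-05,  2.79675434e+00]), 'contact_force': array([-0.23463268,  0.24468919,  0.20740283]), 'torque': array([-0.05445846,  0.0566873 , -0.04371016]), 'grip_force': 0.0, 'width': 0.09394017182786235}
top [[-0.024, -0.998, 0.055, 0.569], [-1.0, 0.023, -0.021, 0.024], [0.02, -0.056, -0.998, 1.322], [0.0, 0.0, 0.0, 1.0]] 407.6927707633939
scene [[-0.649, 0.529, -0.547, 1.45], [0.761, 0.453, -0.464, 0.686], [0.002, -0.717, -0.697, 1.205], [0.0, 0.0, 0.0, 1.0]] 455.1471419187798
[[0.337, 0.916, 0.22, 0.164], [0.942, -0.328, -0.079, 0.658], [-0.001, 0.233, -0.972, 0.385], [0.0, 0.0, 0.0, 1.0]]
```

View pics/top0.png

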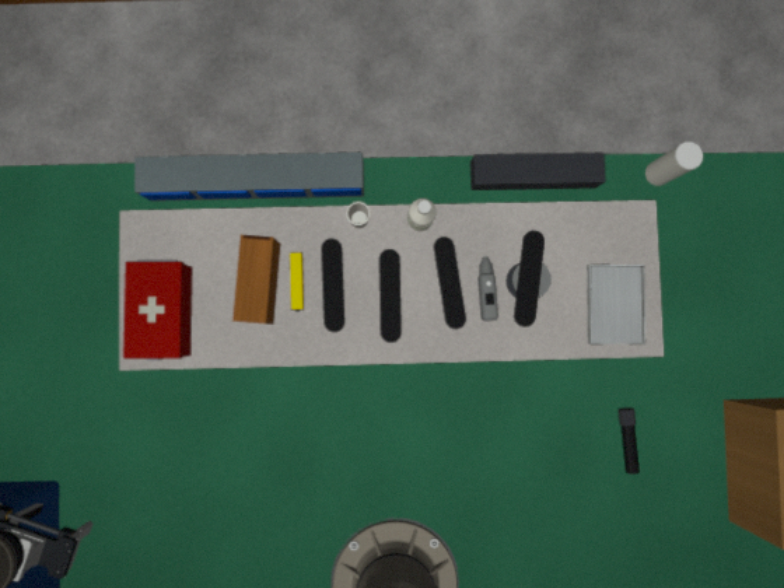

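View pics/scene0.png

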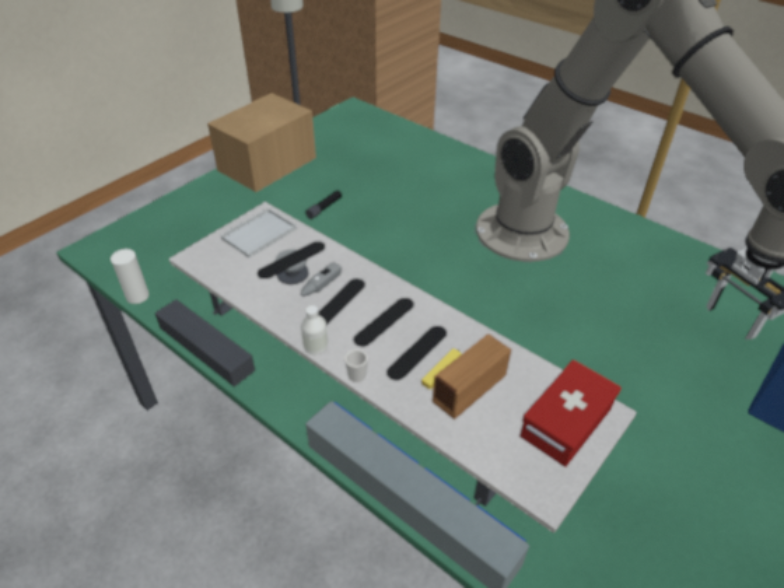

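Three board splints (784-px top view: at (333,285), (390,296), (450,283)), splint d on the stand at (530,279), and the rack at (256,280), between the tin and the yellow case. The scene view agrees.

```bash
cat >> h.py <<'E'
def blobs(im,K,D,C,lo,hi,amin=150,z=0.12,box=(0.3,0.95,-0.65,0.65)):
    m=cv2.inRange(cv2.cvtColor(im,cv2.COLOR_RGB2HSV),lo,hi)
    cs=cv2.findContours(m,cv2.RETR_EXTERNAL,cv2.CHAIN_APPROX_NONE)[0];o=[]
    for c in cs:
        if cv2.contourArea(c)<amin: continue
        M=cv2.moments(c);u=np.array([M["m10"],M["m01"]])/M["m00"]
        P=plane([u],z,K,D,C)[0]
        if box[0]<P[0]<box[1] and box[2]<P[1]<box[3]: o.append((u,P,c))
    return o
BLK=((0,0,0),(180,255,48))
def splints(z=.113,cam="top"):
    im,K,D,C=shot(cam);o=[]
    for u,P,c in blobs(im,K,D,C,*BLK,z=z):
        Q=plane(c[:,0],z,K,D,C)[:,:2].astype(np.float32)
        (cx,cy),(w,h),a=cv2.minAreaRect(Q);L=cv2.fitLine(Q,cv2.DIST_L2,0,.01,.01).ravel()
        o.append((u,cx,cy,max(w,h),min(w,h),np.arctan(L[1]/L[0])))
    return o,(K,D,C)
E
python3 - <<'E'
from h import *
a,ca=splints();b,cb=splints(cam="scene")
for o in a: print("top",np.round(np.r_[o[0],o[1:]],3))
for o in b: print("sc",np.round(np.r_[o[0],o[1:]],3))
for p in a:
  for q in b:
    P,e=tri(p[0],ca,q[0],cb)
    if e<.01: print(P.round(4),e.round(4))
im,K,D,C=shot("top");im2,K2,D2,C2=shot("scene")
print("px", im[200,183],im[250,183],im[180,250])
for nm,lo,hi in(("rack",(5,120,60),(20,255,255)),("case",(22,150,100),(35,255,255)),("tin",(0,150,60),(4,255,255))):
  for cc,I in(((K,D,C),im),((K2,D2,C2),im2)):
    for u,P,c in blobs(I,*cc,lo,hi,z=.15,box=(.4,.95,-.65,.65)):
      print(nm,u.round(1),P.round(3),cv2.approxPolyDP(c,4,True)[:,0].tolist())
m=cv2.inRange(cv2.cvtColor(im,cv2.COLOR_RGB2HSV),(0,0,90),(180,60,255))
c=max(cv2.findContours(m,cv2.RETR_EXTERNAL,cv2.CHAIN_APPROX_NONE)[0],key=cv2.contourArea)
m[:]=0
# front edge: hand points
for px in ((180,),(280,),(380,)):
    col=cv2.cvtColor(im,cv2.COLOR_RGB2HSV)[:,px[0]]
    r=[i for i in range(235,275) if (col[i,1]>100)][0];print("edge",px,r,plane([(px[0],r-.5)],.11,K,D,C)[0].round(4))
E
```

```text
top [ 4.49517e+02  3.18482e+02  3.27000e-01 -5.05000e-01  1.38000e-01
  3.20000e-02  7.10000e-02]
top [ 2.78352e+02  2.10931e+02  6.47000e-01 -4.00000e-03  1.91000e-01
  3.90000e-02 -5.00000e-03]
top [2.37512e+02 2.03252e+02 6.73000e-01 1.17000e-01 1.92000e-01 4.00000e-02
 2.00000e-02]
top [ 3.20872e+02  2.01576e+02  6.72000e-01 -1.31000e-01  1.92000e-01
  4.00000e-02  1.28000e-01]
top [ 3.77626e+02  1.98666e+02  6.78000e-01 -3.01000e-01  2.03000e-01
  4.70000e-02 -1.62000e-01]
top [ 3.78780e+02  1.31354e+02  9.03000e-01 -3.28000e-01  2.87000e-01
  6.80000e-02  1.49400e+00]
sc [2.96867e+02 2.51931e+02 6.74000e-01 1.17000e-01 1.85000e-01 3.20000e-02
 3.10000e-02]
sc [ 2.73187e+02  2.29889e+02  6.49000e-01 -3.00000e-03  1.83000e-01
  3.30000e-02  1.00000e-03]
sc [ 2.43536e+02  2.13588e+02  6.59000e-01 -1.33000e-01  1.52000e-01
  3.00000e-02  1.54000e-01]
sc [ 2.06852e+02  1.85785e+02  6.36000e-01 -3.34000e-01  1.94000e-01
  3.60000e-02 -1.51000e-01]
[ 0.6479 -0.0053  0.1069] 0.0037
[0.6734 0.1162 0.1076] 0.0033
[ 0.6688 -0.1276  0.1221] 0.006
[ 0.6738 -0.2917  0.158 ] 0.0044
px [125  81  34] [153 150 145] [154 151 145]
rack [181.4 198.8] [0.685 0.275 0.15 ] [[172, 168], [167, 228], [191, 230], [199, 175]]
rack [337.7 266.7] [0.671 0.266 0.15 ] [[349, 241], [311, 268], [310, 276], [312, 270], [320, 276], [324, 288], [321, 292], [310, 286], [324, 297], [360, 265], [362, 250]]
case [211.6 200.6] [0.678 0.189 0.15 ] [[207, 181], [208, 220], [216, 220], [215, 181]]
tin [109.2 221. ] [0.626 0.483 0.15 ] [[91, 187], [89, 254], [129, 254], [129, 187]]
tin [407.5 292.2] [0.618 0.47  0.15 ] [[410, 258], [375, 296], [375, 302], [404, 322], [374, 304], [373, 308], [402, 331], [442, 278]]
edge (180,) 263 [0.5007 0.2901 0.11  ]
edge (280,) 261 [ 0.4994 -0.0051  0.11  ]
edge (380,) 258 [ 0.5006 -0.3034  0.11  ]
```

Request:
servo_tool:
  motion:
    - {"tx":0.5,"ty":-0.98,"tz":0.15,"az":0.15}
    - {"tx":0.5,"ty":-0.98,"tz":0.15,"az":0.15}
    - {"tx":0.5,"ty":-0.98,"tz":0.15,"az":0.15}
    - {"tx":0.5,"ty":-0.98,"tz":0.15,"az":0.15}
    - {"tx":0.5,"ty":-0.98,"tz":0.15,"az":0.15}
    - {"tx":0.5,"ty":-0.98,"tz":0.15,"az":0.15}
    - {"tx":0.5,"ty":-0.98,"tz":0.15,"az":0.15}
    - {"tx":0.5,"ty":-0.98,"tz":0.15,"az":0.15}
    - {"tx":0.5,"ty":-0.98,"tz":0.15,"az":0.15}
    - {"tx":0.5,"ty":-0.98,"tz":0.15,"az":0.15}
    - {"tx":0.5,"ty":-0.98,"tz":0.15,"az":0.15}
    - {"tx":0.5,"ty":-0.98,"tz":0.15,"az":0.15}

```text
schema error: expected keys tx, ty, tz, ax, ay, az, claw
```

Request:
servo_tool:
  motion:
    - {"tx":0.5,"ty":-0.98,"tz":0.15,"az":0.15,"ay":-0.5}
    - {"tx":0.5,"ty":-0.98,"tz":0.15,"az":0.15,"ay":-0.5}
    - {"tx":0.5,"ty":-0.98,"tz":0.15,"az":0.15,"ay":-0.5}
    - {"ay":-0.5}
    - {"ay":-0.5}
    - {}
    - {}

```text
schema error: expected keys tx, ty, tz, ax, ay, az, claw
```

Run:
```python
from h import *
s=ctrl.read_state();print(s["time"],s["tool_pos"],s["orientation"],s["q"])
im,K,D,C=shot("wrist");save(cv2.resize(im,(784,588)),"w1.png");np.savez("w1.npz",im=im,K=K,D=D,C=C);print(C.round(3))
```

```text
0.35 [0.22815524 0.63517332 0.3024914 ] [-3.14125115e+00  4.61302267e-05  2.79674787e+00] [-1.37550757  0.42627026  0.073904    1.60614008 -0.03405827  1.11078555
 -0.06710882]
[[ 0.337  0.915  0.22   0.165]
 [ 0.941 -0.328 -0.079  0.658]
 [ 0.     0.233 -0.972  0.385]
 [ 0.     0.     0.     1.   ]]
```

View pics/w1.png

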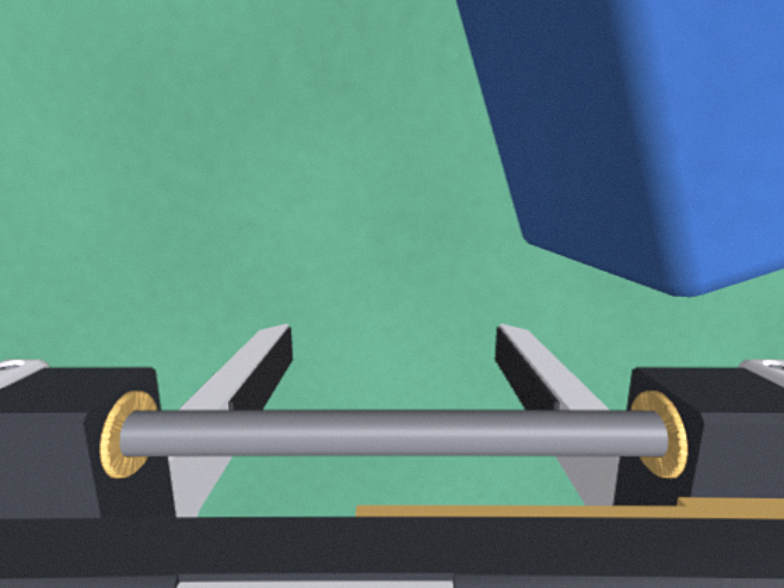

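The wrist view shows the bench, the blue box and the open fingers. The mover needs all the keys in each row.

Request:
servo_tool:
  motion:
    - {"tx":0.4,"ty":-0.98,"tz":0.15,"ax":0,"ay":0,"az":0.15,"claw":0}
    - {"tx":0.4,"ty":-0.98,"tz":0.15,"ax":0,"ay":0,"az":0.15,"claw":0}
    - {"tx":0.4,"ty":-0.98,"tz":0.15,"ax":0,"ay":0,"az":0.15,"claw":0}
    - {"tx":0.4,"ty":-0.98,"tz":0.15,"ax":0,"ay":0,"az":0.15,"claw":0}
    - {"tx":0.4,"ty":-0.98,"tz":0.15,"ax":0,"ay":0,"az":0.15,"claw":0}
    - {"tx":0.4,"ty":-0.98,"tz":0.15,"ax":0,"ay":0,"az":0.15,"claw":0}
    - {"tx":0.4,"ty":-0.98,"tz":0.15,"ax":0,"ay":0,"az":0.15,"claw":0}
    - {"tx":0.4,"ty":-0.98,"tz":0.15,"ax":0,"ay":0,"az":0.15,"claw":0}
    - {"tx":0.4,"ty":-0.98,"tz":0.15,"ax":0,"ay":0,"az":0.15,"claw":0}
    - {"tx":0.4,"ty":-0.98,"tz":0.15,"ax":0,"ay":0,"az":0.15,"claw":0}
    - {"tx":0.4,"ty":-0.98,"tz":0.15,"ax":0,"ay":0,"az":0.15,"claw":0}
    - {"tx":0.4,"ty":-0.98,"tz":0.15,"ax":0,"ay":0,"az":0.15,"claw":0}

```text
time: 1.6
tool_pos: [0.3485, 0.3402, 0.348]
orientation: [3.141, 0.0, 3.068]
contact_force: [-0.0, 0.1, -0.5]
width: 0.094
grip_force: 0.0
```

Request:
servo_tool:
  motion:
    - {"tx":0.4,"ty":-0.98,"tz":0.15,"ax":0,"ay":-0.5,"az":0.15,"claw":0}
    - {"tx":0.4,"ty":-0.98,"tz":0.15,"ax":0,"ay":-0.5,"az":0.15,"claw":0}
    - {"tx":0.4,"ty":-0.98,"tz":0.15,"ax":0,"ay":-0.5,"az":0.15,"claw":0}
    - {"tx":0,"ty":0,"tz":0,"ax":0,"ay":-0.5,"az":0,"claw":0}
    - {"tx":0,"ty":0,"tz":0,"ax":0,"ay":-0.5,"az":0,"claw":0}
    - {"tx":0,"ty":0,"tz":0,"ax":0,"ay":-0.5,"az":0,"claw":0}
    - {"tx":0,"ty":0,"tz":0,"ax":0,"ay":0,"az":0,"claw":0}

```text
time: 2.3
tool_pos: [0.3773, 0.2676, 0.3588]
orientation: [3.13, 0.451, 3.134]
contact_force: [-1.0, 0.7, -0.8]
width: 0.0939
grip_force: 0.0
```

Run:
```python
from h import *
s=ctrl.read_state();print(s["time"],s["tool_pos"],s["orientation"],s["q"])
im,K,D,C=shot("wrist");save(cv2.resize(im,(784,588)),"w2.png");np.savez("w2.npz",im=im,K=K,D=D,C=C);print(C.round(3))
```

```text
2.3 [0.37727082 0.26761762 0.35877137] [3.13036539 0.45113314 3.13441837] [-1.05168474 -0.12906893  0.07559495  2.19242257  0.49878776  0.86964989
  0.30479568]
[[ 0.001  0.773  0.634  0.281]
 [ 1.    -0.007  0.007  0.267]
 [ 0.01   0.634 -0.773  0.404]
 [ 0.     0.     0.     1.   ]]
```

View pics/w2.png

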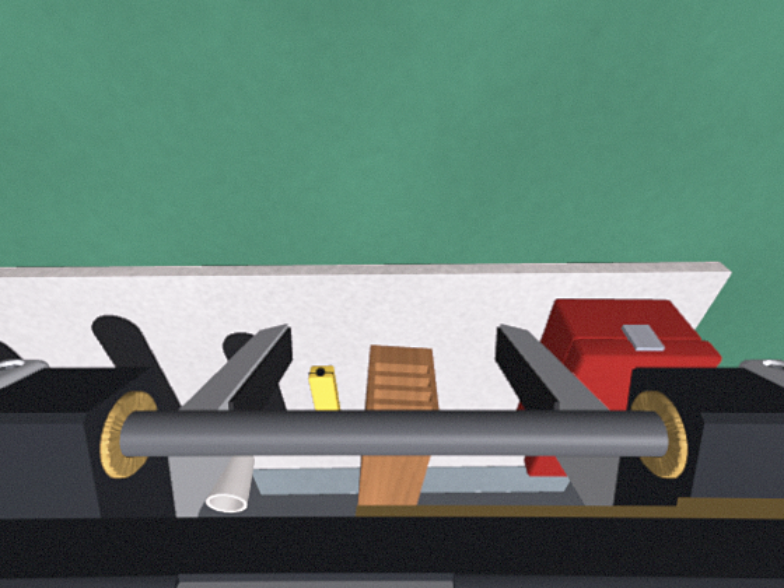

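The rack mouth shows clearly (784-px): front bottom corners about (371,346) and (433,350), four dark slots below them in the picture. I move closer for a second, larger view.

Request:
servo_tool:
  motion:
    - {"tx":0.8,"ty":0,"tz":-0.5,"ax":0,"ay":0,"az":0,"claw":0}
    - {"tx":0.8,"ty":0,"tz":-0.5,"ax":0,"ay":0,"az":0,"claw":0}
    - {"tx":0.8,"ty":0,"tz":-0.5,"ax":0,"ay":0,"az":0,"claw":0}
    - {"tx":0.8,"ty":0,"tz":-0.5,"ax":0,"ay":0,"az":0,"claw":0}
    - {"tx":0,"ty":0,"tz":0,"ax":0,"ay":0,"az":0,"claw":0}
    - {"tx":0,"ty":0,"tz":0,"ax":0,"ay":0,"az":0,"claw":0}

```text
time: 2.95
tool_pos: [0.4585, 0.2675, 0.3087]
orientation: [3.131, 0.448, 3.132]
contact_force: [0.5, -0.4, -0.2]
width: 0.094
grip_force: 0.0
```

Run:
```python
from h import *
im,K,D,C=shot("wrist");np.savez("w3.npz",im=im,K=K,D=D,C=C);print(C.round(3))
a=np.load("w2.npz")["im"][235:300,245:325];b=im
p=proj([[.6,.265,.15]],K,D,C)[0];print(p)
u,v=int(p[0]),int(p[1]);b=im[max(0,v-60):v+60,u-60:u+60]
save(np.hstack([cv2.resize(a,(400,325),interpolation=2),cv2.resize(b,(400,325*b.shape[0]//b.shape[0]),interpolation=2)]),"w3.png");print(u-60,max(0,v-60),b.shape)
```

```text
[[ 0.004  0.775  0.632  0.362]
 [ 1.    -0.009  0.005  0.267]
 [ 0.01   0.632 -0.775  0.354]
 [ 0.     0.     0.     1.   ]]
[277.59912585 261.43762982]
217 201 (120, 120, 3)
```

View pics/w3.png

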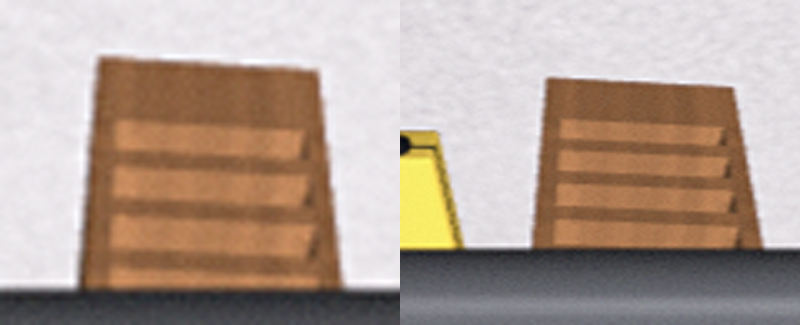

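Run:
```python
from h import *
A=np.load("w2.npz");B=np.load("w3.npz")
ca=(A["K"],A["D"],A["C"]);cb=(B["K"],B["D"],B["C"])
fa=lambda x,y:(245+x/5-.4,235+y/5-.4)
fb=lambda x,y:(217+(x-400)*.3-.35,201+y*120/325-.3)
for n,p,q in(("B-",(99,57),(547,78)),("B+",(318,71),(732,87)),("s1-",(113,121),(559,119)),("s1+",(305,129),(726,127)),("s2-",(113,169),(557,150)),("s2+",(309,178),(730,157)),("s3-",(111,214),(555,182))):
    P,e=tri(fa(*p),ca,fb(*q),cb);print(n,P.round(4),e.round(4), plane([fa(*p)],P[2],*ca)[0].round(4))
for n,p,q in(("B-",(99,57),(547,78)),("B+",(318,71),(732,87))):
    print(n,"z.11",plane([fa(*p)],.11,*ca)[0].round(4),plane([fb(*q)],.11,*cb)[0].round(4))
for n,z,p,q in(("s1-",.134,(113,121),(559,119)),("s1+",.134,(305,129),(726,127)),("s2-",.15,(113,169),(557,150)),("s2+",.15,(309,178),(730,157)),("s3-",.166,(111,214),(555,182))):
    print(n,z,plane([fa(*p)],z,*ca)[0].round(4),plane([fb(*q)],z,*cb)[0].round(4))
im,K,D,C=shot("top");
m=cv2.inRange(cv2.cvtColor(im,cv2.COLOR_RGB2HSV),(5,110,50),(22,255,255))
c=[c for u,P,c in blobs(im,K,D,C,(5,110,50),(21,255,255),z=.15,box=(.5,.95,.2,.35))]
for k in c: print(cv2.approxPolyDP(k,3,True)[:,0].tolist(), plane(cv2.approxPolyDP(k,3,True)[:,0],.198,K,D,C).round(4).tolist())
```

```text
B- [0.5907 0.2461 0.1106] 0.0002 [0.5907 0.2462 0.1106]
B+ [0.5946 0.3093 0.1131] 0.0004 [0.5947 0.3095 0.1131]
s1- [0.5873 0.2511 0.1377] 0.0001 [0.5873 0.251  0.1377]
s1+ [0.5966 0.3048 0.1335] 0.001 [0.5962 0.3043 0.1335]
s2- [0.5782 0.2518 0.1617] 0.0002 [0.5782 0.2519 0.1617]
s2+ [0.5837 0.3027 0.1608] 0.0003 [0.5836 0.3026 0.1608]
s3- [0.5854 0.2513 0.1703] 0.0003 [0.5853 0.2514 0.1703]
B- z.11 [0.5913 0.2462 0.11  ] [0.5913 0.2459 0.11  ]
B+ z.11 [0.598 0.31  0.11 ] [0.5974 0.3097 0.11  ]
s1- 0.134 [0.5916 0.2508 0.134 ] [0.5911 0.2509 0.134 ]
s1+ 0.134 [0.5956 0.3042 0.134 ] [0.5965 0.3052 0.134 ]
s2- 0.15 [0.5925 0.2512 0.15  ] [0.5914 0.2508 0.15  ]
s2+ 0.15 [0.597  0.3042 0.15  ] [0.5962 0.3048 0.15  ]
s3- 0.166 [0.591  0.2511 0.166 ] [0.5908 0.2508 0.166 ]
[[172, 168], [167, 228], [193, 230], [199, 174], [195, 170]] [[0.7668, 0.2901, 0.198], [0.6009, 0.3053, 0.198], [0.5937, 0.2341, 0.198], [0.7484, 0.2156, 0.198], [0.7598, 0.2266, 0.198]]
```

Measured rack mouth centre (0.594, 0.278), yaw about −0.095, lowest floor z≈0.134 (both views agree). Now to the splint at (0.673, 0.117).

Request:
servo_tool:
  motion:
    - {"tx":0.95,"ty":-0.67,"tz":0,"ax":0,"ay":0.33,"az":0,"claw":1}
    - {"tx":0.95,"ty":-0.67,"tz":0,"ax":0,"ay":0.33,"az":0,"claw":1}
    - {"tx":0.95,"ty":-0.67,"tz":0,"ax":0,"ay":0.33,"az":0,"claw":1}
    - {"tx":0.95,"ty":-0.67,"tz":0,"ax":0,"ay":0.33,"az":0,"claw":1}
    - {"tx":0.95,"ty":-0.67,"tz":0,"ax":0,"ay":0.33,"az":0,"claw":1}
    - {"tx":0.95,"ty":-0.67,"tz":0,"ax":0,"ay":0.33,"az":0,"claw":1}
    - {"tx":0.95,"ty":-0.67,"tz":0,"ax":0,"ay":0.33,"az":0,"claw":1}
    - {"tx":0.95,"ty":-0.67,"tz":0,"ax":0,"ay":0.33,"az":0,"claw":1}
    - {"tx":0.95,"ty":-0.67,"tz":0,"ax":0,"ay":0.33,"az":0,"claw":1}
    - {"tx":0,"ty":0,"tz":-0.9,"ax":0,"ay":0,"az":0,"claw":1}
    - {"tx":0,"ty":0,"tz":-0.9,"ax":0,"ay":0,"az":0,"claw":1}
    - {"tx":0,"ty":0,"tz":-0.9,"ax":0,"ay":0,"az":0,"claw":1}

```text
time: 4.25
tool_pos: [0.6718, 0.1175, 0.2414]
orientation: [3.133, 0.005, 3.134]
contact_force: [-0.1, -0.7, 0.8]
width: 0.0021
grip_force: 0.0
```

Request:
servo_tool:
  motion:
    - {"tx":0,"ty":0,"tz":-0.6,"ax":0,"ay":0,"az":0,"claw":1}
    - {"tx":0,"ty":0,"tz":0,"ax":0,"ay":0,"az":0,"claw":1}
    - {"tx":0,"ty":0,"tz":0,"ax":0,"ay":0,"az":0,"claw":1}

```text
time: 4.55
tool_pos: [0.6721, 0.1173, 0.2274]
orientation: [3.134, 0.005, 3.134]
contact_force: [0.3, -0.0, 0.5]
width: 0.0006
grip_force: 0.0
```

Request:
servo_tool:
  motion:
    - {"tx":0,"ty":0,"tz":-0.6,"ax":0,"ay":0,"az":0,"claw":1}
    - {"tx":0,"ty":0,"tz":-0.1,"ax":0,"ay":0,"az":0,"claw":1}
    - {"tx":0,"ty":0,"tz":0,"ax":0,"ay":0,"az":0,"claw":1}
    - {"tx":0,"ty":0,"tz":0,"ax":0,"ay":0,"az":0,"claw":1}

```text
time: 4.95
tool_pos: [0.6726, 0.1172, 0.2105]
orientation: [3.133, 0.006, 3.134]
contact_force: [-2.4, 0.2, 14.2]
width: 0.0005
grip_force: 6.8
```

Request:
servo_tool:
  motion:
    - {"tx":-0.2,"ty":0,"tz":0.02,"ax":0,"ay":0,"az":0,"claw":1}
    - {"tx":-0.4,"ty":0,"tz":0,"ax":0,"ay":0,"az":0,"claw":1}
    - {"tx":-0.4,"ty":0,"tz":0,"ax":0,"ay":0,"az":0,"claw":1}
    - {"tx":-0.4,"ty":0,"tz":0,"ax":0,"ay":0,"az":0,"claw":1}
    - {"tx":-0.4,"ty":0,"tz":0,"ax":0,"ay":0,"az":0,"claw":1}

```text
time: 5.45
tool_pos: [0.6275, 0.1172, 0.2105]
orientation: [3.133, 0.007, 3.134]
contact_force: [2.4, 0.6, 6.2]
width: 0.0002
grip_force: 3.2
```

Run:
```python
from h import *
im,K,D,C=shot("top");save(cv2.resize(im[130:280],(784,210)),"t2.png")
```

```text
(no output)
```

View pics/t2.png

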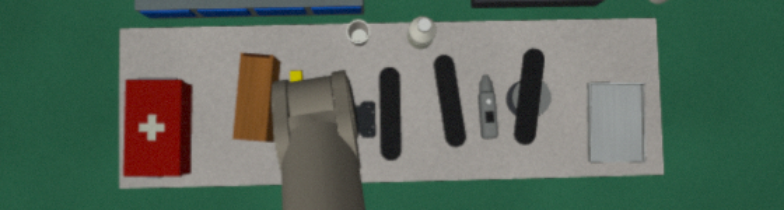

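The arm hides the dragged splint in the top view; the drag force 2.4 N fits sliding on the board. I go on, pressing slightly more.

Request:
servo_tool:
  motion:
    - {"tx":-0.4,"ty":0,"tz":-0.02,"ax":0,"ay":0,"az":0,"claw":1}
    - {"tx":-0.4,"ty":0,"tz":0,"ax":0,"ay":0,"az":0,"claw":1}
    - {"tx":-0.4,"ty":0,"tz":0,"ax":0,"ay":0,"az":0,"claw":1}
    - {"tx":-0.4,"ty":0,"tz":0,"ax":0,"ay":0,"az":0,"claw":1}
    - {"tx":-0.4,"ty":0,"tz":0,"ax":0,"ay":0,"az":0,"claw":1}
    - {"tx":-0.4,"ty":0,"tz":0,"ax":0,"ay":0,"az":0,"claw":1}
    - {"tx":-0.4,"ty":0,"tz":0,"ax":0,"ay":0,"az":0,"claw":1}
    - {"tx":-0.4,"ty":0,"tz":0,"ax":0,"ay":0,"az":0,"claw":1}
    - {"tx":-0.4,"ty":0,"tz":0,"ax":0,"ay":0,"az":0,"claw":1}

```text
time: 6.4
tool_pos: [0.5382, 0.1173, 0.2105]
orientation: [3.133, 0.009, 3.134]
contact_force: [4.9, 0.2, 10.5]
width: 0.0007
grip_force: 5.3
```

```bash
cat >> h.py <<'E'
def fitw(z=.113,box=(.3,.62,-.6,.6),n=None,cam="wrist",vmax=60):
    """near (robot-side) end of splints in the wrist view: end x, mid y there, yaw"""
    im,K,D,C=shot(cam)
    if n: save(cv2.resize(im,(784,588)),n)
    h=cv2.cvtColor(im,cv2.COLOR_RGB2HSV); m=cv2.inRange(h,(0,0,0),(180,255,vmax)); m[245:]=0
    o=[]
    for c in cv2.findContours(m,cv2.RETR_EXTERNAL,cv2.CHAIN_APPROX_NONE)[0]:
        if cv2.contourArea(c)<400: continue
        Q=plane(c[:,0].astype(float),z,K,D,C)
        k=(c[:,0,1]>2)&(c[:,0,1]<242)&(c[:,0,0]>2)&(c[:,0,0]<557); Q=Q[k]
        x0=Q[:,0].min(); s=Q[Q[:,0]>x0+.024]
        if len(s)<20: continue
        L=s[s[:,1]<np.median(Q[:,1])];Rr=s[s[:,1]>=np.median(Q[:,1])]
        a=np.polyfit(L[:,0],L[:,1],1);b=np.polyfit(Rr[:,0],Rr[:,1],1)
        o.append(dict(x0=x0,y=(np.polyval(a,x0+.025)+np.polyval(b,x0+.025))/2,yaw=(np.arctan(a[0])+np.arctan(b[0]))/2,w=np.polyval(b,x0+.025)-np.polyval(a,x0+.025),n=len(s)))
        print({k:round(float(v),4) for k,v in o[-1].items()})
    return o
E
python3 - <<'E'
from h import *
fitw(n="w4.png")
E
```

```text
{'x0': 0.4368, 'y': 0.1172, 'yaw': 0.0178, 'w': 0.0503, 'n': 317.0}
```

View pics/w4.png

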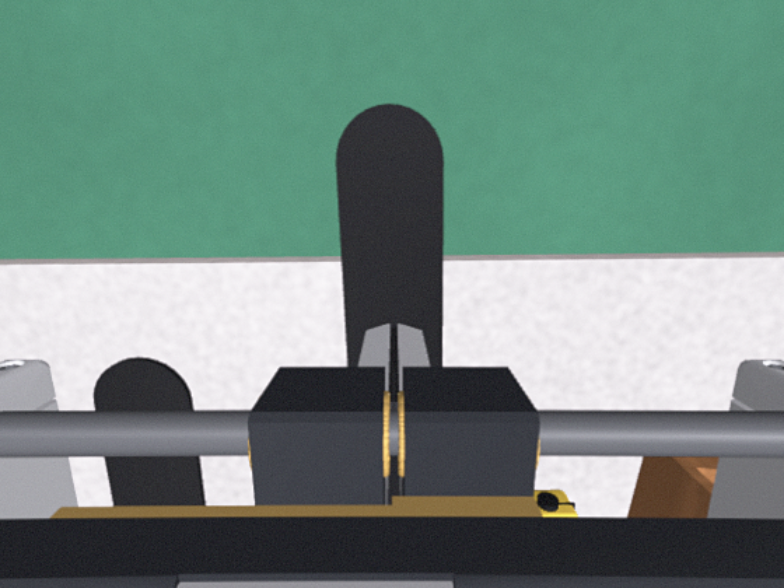

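The splint overhangs the edge by about 63 mm (tip at (390,104) px, edge row 257). Lift, step back, open, come down and grip at 32 mm from its end.

Request:
servo_tool:
  motion:
    - {"tx":0,"ty":0,"tz":0.9,"ax":0,"ay":0,"az":0,"claw":0}
    - {"tx":0,"ty":0,"tz":0.9,"ax":0,"ay":0,"az":0,"claw":0}
    - {"tx":-0.92,"ty":0,"tz":0,"ax":0,"ay":0,"az":0.17,"claw":0}
    - {"tx":-0.92,"ty":0,"tz":0,"ax":0,"ay":0,"az":0,"claw":0}
    - {"tx":-0.92,"ty":0,"tz":0,"ax":0,"ay":0,"az":0,"claw":0}
    - {"tx":0,"ty":0,"tz":0,"ax":0,"ay":0,"az":0,"claw":0}
    - {"tx":0,"ty":0,"tz":0,"ax":0,"ay":0,"az":0,"claw":0}

```text
time: 7.15
tool_pos: [0.4682, 0.1172, 0.2544]
orientation: [3.133, 0.005, -3.124]
contact_force: [-0.1, -1.1, 0.5]
width: 0.0527
grip_force: 0.0
```

Run:
```python
from h import *
s=ctrl.read_state();print(s["tool_pos"],s["orientation"],s["width"],s["q"].round(2))
fitw()
```

```text
[0.46815657 0.11719195 0.2544402 ] [ 3.13327052  0.00539762 -3.12358607] 0.05271426365963567 [-0.62  0.16  0.28  2.09 -0.06  0.88  1.28]
{'x0': 0.4355, 'y': 0.1097, 'yaw': 0.2284, 'w': 0.0121, 'n': 139.0}
```

Request:
servo_tool:
  motion:
    - {"tx":0,"ty":0,"tz":0,"ax":0,"ay":0,"az":0,"claw":0}
    - {"tx":0,"ty":0,"tz":0,"ax":0,"ay":0,"az":0,"claw":0}
    - {"tx":0,"ty":0,"tz":0,"ax":0,"ay":0,"az":0,"claw":0}
    - {"tx":0,"ty":0,"tz":0,"ax":0,"ay":0,"az":0,"claw":0}
    - {"tx":0,"ty":0,"tz":-0.7,"ax":0,"ay":0,"az":0,"claw":0}
    - {"tx":0,"ty":0,"tz":-0.7,"ax":0,"ay":0,"az":0,"claw":0}
    - {"tx":0,"ty":0,"tz":-0.7,"ax":0,"ay":0,"az":0,"claw":0}
    - {"tx":0,"ty":0,"tz":0,"ax":0,"ay":0,"az":0,"claw":0}

```text
time: 8.0
tool_pos: [0.4671, 0.1167, 0.1998]
orientation: [3.135, 0.001, -3.124]
contact_force: [-0.2, 0.6, 0.6]
width: 0.0943
grip_force: 0.0
```

Request:
servo_tool:
  motion:
    - {"tx":0,"ty":0,"tz":0,"ax":0,"ay":0,"az":0,"claw":0.6}
    - {"tx":0,"ty":0,"tz":0,"ax":0,"ay":0,"az":0,"claw":0.8}
    - {"tx":0,"ty":0,"tz":0,"ax":0,"ay":0,"az":0,"claw":1}
    - {"tx":0,"ty":0,"tz":0,"ax":0,"ay":0,"az":0,"claw":1}
    - {"tx":0,"ty":0,"tz":0,"ax":0,"ay":0,"az":0,"claw":1}
    - {"tx":0,"ty":0,"tz":0,"ax":0,"ay":0,"az":0,"claw":1}
    - {"tx":0,"ty":0,"tz":0,"ax":0,"ay":0,"az":0,"claw":1}
    - {"tx":0,"ty":0,"tz":0,"ax":0,"ay":0,"az":0,"claw":1}

```text
time: 8.8
tool_pos: [0.4679, 0.117, 0.2014]
orientation: [3.134, 0.004, -3.124]
contact_force: [0.2, 0.3, 0.5]
width: 0.0441
grip_force: 30.0
```

Request:
servo_tool:
  motion:
    - {"tx":0,"ty":0,"tz":0.7,"ax":0,"ay":0,"az":0,"claw":1}
    - {"tx":-0.6,"ty":0,"tz":0.7,"ax":0,"ay":0,"az":0,"claw":1}
    - {"tx":-0.6,"ty":0.5,"tz":0,"ax":0,"ay":0,"az":0,"claw":1}
    - {"tx":-0.6,"ty":0.8,"tz":0,"ax":0,"ay":0,"az":-0.15,"claw":1}
    - {"tx":-0.6,"ty":0.8,"tz":0,"ax":0,"ay":0,"az":-0.15,"claw":1}
    - {"tx":0,"ty":0.9,"tz":0,"ax":0,"ay":0,"az":-0.15,"claw":1}
    - {"tx":0,"ty":0.9,"tz":0,"ax":0,"ay":0,"az":-0.15,"claw":1}
    - {"tx":0,"ty":0.9,"tz":0,"ax":0,"ay":0,"az":-0.15,"claw":1}
    - {"tx":0,"ty":0.9,"tz":-0.2,"ax":0,"ay":0,"az":0,"claw":1}
    - {"tx":0,"ty":0.9,"tz":-0.2,"ax":0,"ay":0,"az":0,"claw":1}
    - {"tx":0,"ty":0.5,"tz":0,"ax":0,"ay":0,"az":0,"claw":1}
    - {"tx":0,"ty":0,"tz":0,"ax":0,"ay":0,"az":0,"claw":1}

```text
time: 10.0
tool_pos: [0.4077, 0.2956, 0.2263]
orientation: [3.134, 0.004, 3.048]
contact_force: [0.8, 0.2, 0.3]
width: 0.0442
grip_force: 30.0
```

Run:
```python
from h import *
s=ctrl.read_state();print(s["tool_pos"],s["orientation"],s["width"],s["q"].round(2))
im,K,D,C=shot("wrist");save(cv2.resize(im,(784,588)),"w5.png")
fitw(z=.139)
```

```text
[0.40768774 0.29563356 0.22627328] [3.13424013 0.00398235 3.04845466] 0.044188878756077674 [-0.89  0.23  0.15  2.07 -0.05  0.83  0.77]
```

View pics/w5.png

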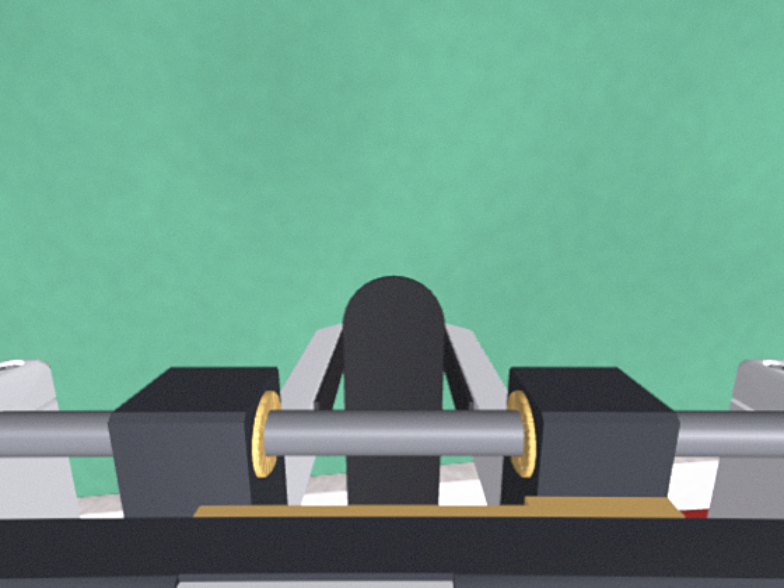

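The splint sits straight and central in the fingers (tip at (394,276) px). Raise 2 mm and enter the lowest slot.

Request:
servo_tool:
  motion:
    - {"tx":0,"ty":0,"tz":0.1,"ax":0,"ay":0,"az":0,"claw":1}
    - {"tx":0.4,"ty":-0.038,"tz":0,"ax":0,"ay":0,"az":0,"claw":1}
    - {"tx":0.4,"ty":-0.038,"tz":0,"ax":0,"ay":0,"az":0,"claw":1}
    - {"tx":0.4,"ty":-0.038,"tz":0,"ax":0,"ay":0,"az":0,"claw":1}
    - {"tx":0.4,"ty":-0.038,"tz":0,"ax":0,"ay":0,"az":0,"claw":1}
    - {"tx":0.4,"ty":-0.038,"tz":0,"ax":0,"ay":0,"az":0,"claw":1}
    - {"tx":0,"ty":0,"tz":0,"ax":0,"ay":0,"az":0,"claw":1}

```text
time: 10.8
tool_pos: [0.4593, 0.2893, 0.2288]
orientation: [3.134, 0.005, 3.045]
contact_force: [0.5, 0.8, -0.5]
width: 0.0437
grip_force: 30.0
```

Request:
servo_tool:
  motion:
    - {"tx":0.6,"ty":-0.057,"tz":0,"ax":0,"ay":0,"az":0,"claw":1}
    - {"tx":0.6,"ty":-0.057,"tz":0,"ax":0,"ay":0,"az":0,"claw":1}
    - {"tx":0.6,"ty":-0.057,"tz":0,"ax":0,"ay":0,"az":0,"claw":1}
    - {"tx":0.6,"ty":-0.057,"tz":0,"ax":0,"ay":0,"az":0,"claw":1}
    - {"tx":0,"ty":0,"tz":0,"ax":0,"ay":0,"az":0,"claw":1}

```text
time: 11.3
tool_pos: [0.5202, 0.2834, 0.2288]
orientation: [3.134, 0.005, 3.045]
contact_force: [-0.7, -0.3, -0.5]
width: 0.0443
grip_force: 30.0
```

Request:
servo_tool:
  motion:
    - {"tx":0.5,"ty":-0.048,"tz":0,"ax":0,"ay":0,"az":0,"claw":1}
    - {"tx":0.5,"ty":-0.048,"tz":0,"ax":0,"ay":0,"az":0,"claw":1}
    - {"tx":0.5,"ty":-0.048,"tz":0,"ax":0,"ay":0,"az":0,"claw":1}
    - {"tx":0.4,"ty":-0.038,"tz":0,"ax":0,"ay":0,"az":0,"claw":1}
    - {"tx":0,"ty":0,"tz":0,"ax":0,"ay":0,"az":0,"claw":1}

```text
time: 11.8
tool_pos: [0.5668, 0.279, 0.2288]
orientation: [3.134, 0.005, 3.046]
contact_force: [-0.1, 0.4, -0.5]
width: 0.0436
grip_force: 30.0
```

Run:
```python
from h import *
im,K,D,C=shot("scene");save(cv2.resize(im[130:300,150:420],(784,494)),"s2.png")
for o in splints()[0]: print(np.round(np.r_[o[0],o[1:]],3))
```

```text
[ 4.49645e+02  3.18987e+02  3.27000e-01 -5.05000e-01  1.37000e-01
  3.20000e-02  5.50000e-02]
[1.95739e+02 2.41794e+02 5.61000e-01 2.45000e-01 7.30000e-02 6.00000e-02
 7.10000e-02]
[1.71867e+02 2.39626e+02 5.74000e-01 3.14000e-01 2.07000e-01 4.70000e-02
 4.14000e-01]
[ 2.78368e+02  2.10881e+02  6.47000e-01 -4.00000e-03  1.91000e-01
  3.90000e-02 -4.00000e-03]
[ 3.20910e+02  2.01622e+02  6.72000e-01 -1.31000e-01  1.92000e-01
  4.00000e-02  1.28000e-01]
[ 3.77631e+02  1.98697e+02  6.78000e-01 -3.01000e-01  2.03000e-01
  4.70000e-02 -1.61000e-01]
[ 3.78322e+02  1.31364e+02  8.79000e-01 -3.22000e-01  2.90000e-01
  6.70000e-02  1.49700e+00]
```

View pics/s2.png

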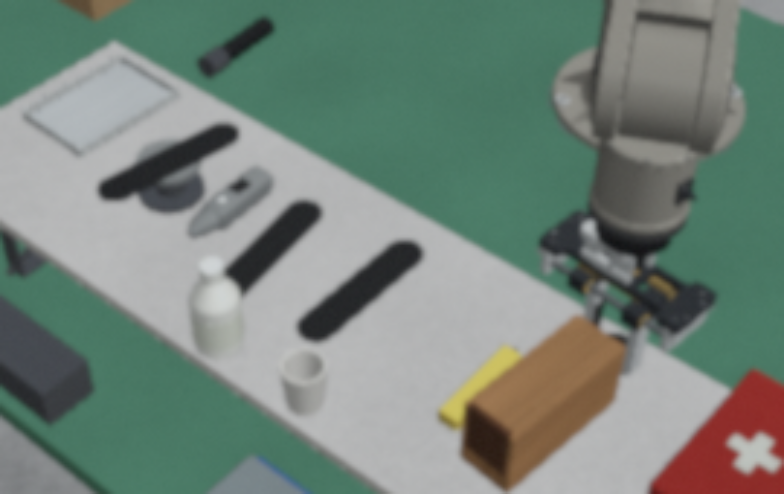

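No force on entering; grasp is 27 mm before the mouth. Release, draw straight back, close and push the rear end home.

Request:
servo_tool:
  motion:
    - {"tx":0,"ty":0,"tz":0,"ax":0,"ay":0,"az":0,"claw":0}
    - {"tx":0,"ty":0,"tz":0,"ax":0,"ay":0,"az":0,"claw":0}
    - {"tx":0,"ty":0,"tz":0,"ax":0,"ay":0,"az":0,"claw":0}
    - {"tx":0,"ty":0,"tz":0,"ax":0,"ay":0,"az":0,"claw":0}
    - {"tx":-0.7,"ty":0.07,"tz":0,"ax":0,"ay":0,"az":0,"claw":0}
    - {"tx":-0.7,"ty":0.07,"tz":0,"ax":0,"ay":0,"az":0,"claw":0}
    - {"tx":-0.7,"ty":0.07,"tz":0,"ax":0,"ay":0,"az":0,"claw":0}
    - {"tx":-0.7,"ty":0.07,"tz":0,"ax":0,"ay":0,"az":0,"claw":0}
    - {"tx":0,"ty":0,"tz":-0.1,"ax":0,"ay":0,"az":0,"claw":1}
    - {"tx":0,"ty":0,"tz":0,"ax":0,"ay":0,"az":0,"claw":1}
    - {"tx":0,"ty":0,"tz":0,"ax":0,"ay":0,"az":0,"claw":1}
    - {"tx":0,"ty":0,"tz":0,"ax":0,"ay":0,"az":0,"claw":1}

```text
time: 13.1
tool_pos: [0.4961, 0.2863, 0.2264]
orientation: [3.134, 0.004, 3.046]
contact_force: [0.1, -1.2, -0.4]
width: 0.0653
grip_force: 0.0
```

Request:
servo_tool:
  motion:
    - {"tx":0,"ty":0,"tz":0,"ax":0,"ay":0,"az":0,"claw":1}
    - {"tx":0,"ty":0,"tz":0,"ax":0,"ay":0,"az":0,"claw":1}
    - {"tx":0,"ty":0,"tz":0,"ax":0,"ay":0,"az":0,"claw":1}
    - {"tx":0,"ty":0,"tz":0,"ax":0,"ay":0,"az":0,"claw":1}
    - {"tx":0,"ty":0,"tz":0,"ax":0,"ay":0,"az":0,"claw":1}
    - {"tx":0.5,"ty":-0.048,"tz":0,"ax":0,"ay":0,"az":0,"claw":1}
    - {"tx":0.5,"ty":-0.048,"tz":0,"ax":0,"ay":0,"az":0,"claw":1}
    - {"tx":0.4,"ty":-0.038,"tz":0,"ax":0,"ay":0,"az":0,"claw":1}
    - {"tx":0.2,"ty":-0.019,"tz":0,"ax":0,"ay":0,"az":0,"claw":1}
    - {"tx":0,"ty":0,"tz":0,"ax":0,"ay":0,"az":0,"claw":1}

```text
time: 14.1
tool_pos: [0.5363, 0.2822, 0.2261]
orientation: [3.134, 0.004, 3.046]
contact_force: [0.2, 0.2, 0.1]
width: 0.0002
grip_force: 0.0
```

Request:
servo_tool:
  motion:
    - {"tx":0.2,"ty":-0.02,"tz":0,"ax":0,"ay":0,"az":0,"claw":1}
    - {"tx":0.2,"ty":-0.02,"tz":0,"ax":0,"ay":0,"az":0,"claw":1}
    - {"tx":0,"ty":0,"tz":0,"ax":0,"ay":0,"az":0,"claw":1}

```text
time: 14.4
tool_pos: [0.546, 0.2815, 0.2265]
orientation: [3.134, 0.005, 3.046]
contact_force: [-0.2, 1.0, 0.0]
width: 0.0007
grip_force: 0.0
```

Request:
servo_tool:
  motion:
    - {"tx":0.1,"ty":-0.01,"tz":0,"ax":0,"ay":0,"az":0,"claw":1}
    - {"tx":0.1,"ty":-0.01,"tz":0,"ax":0,"ay":0,"az":0,"claw":1}
    - {"tx":0,"ty":0,"tz":0,"ax":0,"ay":0,"az":0,"claw":1}

```text
time: 14.7
tool_pos: [0.5498, 0.2813, 0.2262]
orientation: [3.134, 0.002, 3.047]
contact_force: [-5.1, 0.3, 1.8]
width: 0.0003
grip_force: 2.6
```

Request:
servo_tool:
  motion:
    - {"tx":0.1,"ty":-0.01,"tz":0,"ax":0,"ay":0,"az":0,"claw":1}
    - {"tx":0,"ty":0,"tz":0,"ax":0,"ay":0,"az":0,"claw":1}

```text
time: 14.9
tool_pos: [0.5507, 0.2814, 0.2259]
orientation: [3.135, -0.001, 3.048]
contact_force: [-15.2, 0.3, 6.2]
width: 0.0007
grip_force: 7.7
```

Request:
servo_tool:
  motion:
    - {"tx":-0.5,"ty":0,"tz":0,"ax":0,"ay":0,"az":0,"claw":1}
    - {"tx":-0.9,"ty":0,"tz":0.9,"ax":0,"ay":0,"az":0,"claw":1}
    - {"tx":-0.9,"ty":0,"tz":0.9,"ax":0,"ay":0,"az":0,"claw":1}
    - {"tx":0,"ty":-0.9,"tz":0.5,"ax":0,"ay":0,"az":0,"claw":1}
    - {"tx":0,"ty":-0.9,"tz":0,"ax":0,"ay":0,"az":0,"claw":1}
    - {"tx":0,"ty":-0.9,"tz":0,"ax":0,"ay":0,"az":0,"claw":1}
    - {"tx":0,"ty":0,"tz":0,"ax":0,"ay":0,"az":0,"claw":1}

```text
time: 15.6
tool_pos: [0.4954, 0.2105, 0.2844]
orientation: [3.134, 0.005, 3.043]
contact_force: [-0.2, -0.0, -0.5]
width: 0.0002
grip_force: 0.0
```

Run:
```python
from h import *
im,K,D,C=shot("top")
p=proj([[.594,.2778,.1355],[.559,.281,.1355]],K,D,C);print(p)
u,v=p[0].astype(int)
save(cv2.resize(im[v-70:v+40,u-60:u+200],(780,330)),"t3.png");print(u,v)
for o in splints()[0]: print(np.round(np.r_[o[0],o[1:]],3))
```

```text
[[181.94523352 230.63180333]
 [180.97769129 242.74874641]]
181 230
[ 4.49516e+02  3.18495e+02  3.27000e-01 -5.05000e-01  1.39000e-01
  3.20000e-02  9.30000e-02]
[ 2.20545e+02  2.70920e+02  4.73000e-01  1.73000e-01  7.90000e-02
  5.70000e-02 -1.54000e-01]
[1.99195e+02 2.73352e+02 4.28000e-01 2.16000e-01 3.72000e-01 4.40000e-02
 3.47000e-01]
[ 2.78359e+02  2.10941e+02  6.47000e-01 -4.00000e-03  1.91000e-01
  3.90000e-02 -6.00000e-03]
[ 3.20905e+02  2.01622e+02  6.72000e-01 -1.31000e-01  1.92000e-01
  4.00000e-02  1.27000e-01]
[ 3.77597e+02  1.98536e+02  6.78000e-01 -3.02000e-01  2.03000e-01
  4.70000e-02 -1.62000e-01]
[ 3.78663e+02  1.31374e+02  8.79000e-01 -3.22000e-01  2.90000e-01
  6.60000e-02  1.49700e+00]
```

View pics/t3.png

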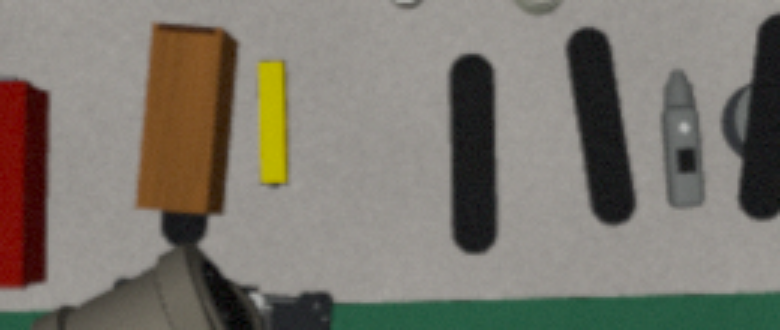

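The first splint is home, its stub showing at (185,227) in the crop. Next, the splint at (0.647, −0.004).

Request:
servo_tool:
  motion:
    - {"tx":0.67,"ty":-0.95,"tz":0,"ax":0,"ay":0,"az":0.07,"claw":1}
    - {"tx":0.67,"ty":-0.95,"tz":0,"ax":0,"ay":0,"az":0.07,"claw":1}
    - {"tx":0.67,"ty":-0.95,"tz":0,"ax":0,"ay":0,"az":0.07,"claw":1}
    - {"tx":0.67,"ty":-0.95,"tz":0,"ax":0,"ay":0,"az":0.07,"claw":1}
    - {"tx":0.67,"ty":-0.95,"tz":0,"ax":0,"ay":0,"az":0.07,"claw":1}
    - {"tx":0.67,"ty":-0.95,"tz":0,"ax":0,"ay":0,"az":0.07,"claw":1}
    - {"tx":0.67,"ty":-0.95,"tz":0,"ax":0,"ay":0,"az":0.07,"claw":1}
    - {"tx":0.67,"ty":-0.95,"tz":0,"ax":0,"ay":0,"az":0.07,"claw":1}
    - {"tx":0.67,"ty":-0.95,"tz":0,"ax":0,"ay":0,"az":0.07,"claw":1}
    - {"tx":0,"ty":0,"tz":-0.9,"ax":0,"ay":0,"az":0,"claw":1}
    - {"tx":0,"ty":0,"tz":-0.9,"ax":0,"ay":0,"az":0,"claw":1}
    - {"tx":0,"ty":0,"tz":-0.5,"ax":0,"ay":0,"az":0,"claw":1}

```text
time: 16.9
tool_pos: [0.6458, 0.0007, 0.2244]
orientation: [3.134, 0.002, -3.141]
contact_force: [-0.1, -0.2, -0.6]
width: 0.0007
grip_force: 0.0
```

Request:
servo_tool:
  motion:
    - {"tx":0,"ty":0,"tz":-0.5,"ax":0,"ay":0,"az":0,"claw":1}
    - {"tx":0,"ty":0,"tz":0,"ax":0,"ay":0,"az":0,"claw":1}
    - {"tx":0,"ty":0,"tz":0,"ax":0,"ay":0,"az":0,"claw":1}

```text
time: 17.2
tool_pos: [0.6464, -0.0, 0.2144]
orientation: [3.134, 0.005, 3.142]
contact_force: [0.9, 0.3, -0.0]
width: 0.0003
grip_force: 0.0
```

Request:
servo_tool:
  motion:
    - {"tx":0,"ty":-0.16,"tz":-0.1,"ax":0,"ay":0,"az":0,"claw":1}
    - {"tx":0,"ty":0,"tz":-0.1,"ax":0,"ay":0,"az":0,"claw":1}
    - {"tx":0,"ty":0,"tz":0,"ax":0,"ay":0,"az":0,"claw":1}

```text
time: 17.5
tool_pos: [0.6466, -0.0051, 0.2105]
orientation: [3.134, 0.006, 3.14]
contact_force: [-4.1, -2.6, 13.2]
width: 0.0001
grip_force: 7.0
```

Request:
servo_tool:
  motion:
    - {"tx":-0.4,"ty":0,"tz":0,"ax":0,"ay":0,"az":0,"claw":1}
    - {"tx":-0.4,"ty":0,"tz":0,"ax":0,"ay":0,"az":0,"claw":1}
    - {"tx":-0.4,"ty":0,"tz":0,"ax":0,"ay":0,"az":0,"claw":1}
    - {"tx":-0.4,"ty":0,"tz":0,"ax":0,"ay":0,"az":0,"claw":1}
    - {"tx":-0.4,"ty":0,"tz":0,"ax":0,"ay":0,"az":0,"claw":1}
    - {"tx":-0.4,"ty":0,"tz":0,"ax":0,"ay":0,"az":0,"claw":1}
    - {"tx":-0.4,"ty":0,"tz":0,"ax":0,"ay":0,"az":0,"claw":1}
    - {"tx":-0.4,"ty":0,"tz":0,"ax":0,"ay":0,"az":0,"claw":1}
    - {"tx":-0.4,"ty":0,"tz":0,"ax":0,"ay":0,"az":0,"claw":1}
    - {"tx":-0.4,"ty":0,"tz":0,"ax":0,"ay":0,"az":0,"claw":1}
    - {"tx":-0.4,"ty":0,"tz":0,"ax":0,"ay":0,"az":0,"claw":1}

```text
time: 18.6
tool_pos: [0.5374, -0.0045, 0.2105]
orientation: [3.134, 0.009, 3.141]
contact_force: [4.1, -0.8, 9.2]
width: 0.0005
grip_force: 4.7
```

Run:
```python
from h import *
fitw()
for o in splints()[0]: print(np.round(np.r_[o[0],o[1:]],3))
```

```text
{'x0': 0.437, 'y': -0.0009, 'yaw': -0.0175, 'w': 0.0503, 'n': 312.0}
[ 4.49559e+02  3.18673e+02  3.26000e-01 -5.05000e-01  1.40000e-01
  3.20000e-02  7.40000e-02]
[ 2.53058e+02  2.49341e+02  5.32000e-01  7.40000e-02  7.10000e-02
  2.40000e-02 -3.20000e-02]
[ 1.79826e+02  2.41502e+02  5.61000e-01  2.89000e-01  6.50000e-02
  4.10000e-02 -1.02000e-01]
[ 3.20923e+02  2.01688e+02  6.72000e-01 -1.31000e-01  1.92000e-01
  4.00000e-02  1.28000e-01]
[ 3.77601e+02  1.98555e+02  6.78000e-01 -3.01000e-01  2.03000e-01
  4.80000e-02 -1.62000e-01]
[ 3.78764e+02  1.31355e+02  8.79000e-01 -3.22000e-01  2.90000e-01
  6.70000e-02  1.49700e+00]
```

Request:
servo_tool:
  motion:
    - {"tx":0,"ty":0,"tz":0.9,"ax":0,"ay":0,"az":0,"claw":0}
    - {"tx":0,"ty":0,"tz":0.9,"ax":0,"ay":0,"az":0,"claw":0}
    - {"tx":-0.92,"ty":0.12,"tz":0,"ax":0,"ay":0,"az":-0.12,"claw":0}
    - {"tx":-0.92,"ty":0,"tz":0,"ax":0,"ay":0,"az":0,"claw":0}
    - {"tx":-0.9,"ty":0,"tz":0,"ax":0,"ay":0,"az":0,"claw":0}
    - {"tx":0,"ty":0,"tz":0,"ax":0,"ay":0,"az":0,"claw":0}
    - {"tx":0,"ty":0,"tz":0,"ax":0,"ay":0,"az":0,"claw":0}
    - {"tx":0,"ty":0,"tz":0,"ax":0,"ay":0,"az":0,"claw":0}
    - {"tx":0,"ty":0,"tz":0,"ax":0,"ay":0,"az":0,"claw":0}
    - {"tx":0,"ty":0,"tz":0,"ax":0,"ay":0,"az":0,"claw":0}
    - {"tx":0,"ty":0,"tz":0,"ax":0,"ay":0,"az":0,"claw":0}
    - {"tx":0,"ty":0,"tz":0,"ax":0,"ay":0,"az":0,"claw":0}

```text
time: 19.9
tool_pos: [0.4677, -0.0014, 0.2538]
orientation: [3.134, 0.004, 3.123]
contact_force: [0.4, 0.2, 0.6]
width: 0.0922
grip_force: 0.0
```

Request:
servo_tool:
  motion:
    - {"tx":0,"ty":0,"tz":-0.7,"ax":0,"ay":0,"az":0,"claw":0}
    - {"tx":0,"ty":0,"tz":-0.7,"ax":0,"ay":0,"az":0,"claw":0}
    - {"tx":0,"ty":0,"tz":-0.7,"ax":0,"ay":0,"az":0,"claw":0}
    - {"tx":0,"ty":0,"tz":0,"ax":0,"ay":0,"az":0,"claw":0.3}
    - {"tx":0,"ty":0,"tz":0,"ax":0,"ay":0,"az":0,"claw":0.6}
    - {"tx":0,"ty":0,"tz":0,"ax":0,"ay":0,"az":0,"claw":0.8}
    - {"tx":0,"ty":0,"tz":0,"ax":0,"ay":0,"az":0,"claw":1}
    - {"tx":0,"ty":0,"tz":0,"ax":0,"ay":0,"az":0,"claw":1}
    - {"tx":0,"ty":0,"tz":0,"ax":0,"ay":0,"az":0,"claw":1}
    - {"tx":0,"ty":0,"tz":0,"ax":0,"ay":0,"az":0,"claw":1}
    - {"tx":0,"ty":0,"tz":0,"ax":0,"ay":0,"az":0,"claw":1}
    - {"tx":0,"ty":0,"tz":0,"ax":0,"ay":0,"az":0,"claw":1}

```text
time: 21.1
tool_pos: [0.4677, -0.0013, 0.2015]
orientation: [3.134, 0.004, 3.123]
contact_force: [-0.6, 0.8, 0.1]
width: 0.0438
grip_force: 30.0
```

Request:
servo_tool:
  motion:
    - {"tx":0,"ty":0,"tz":0.9,"ax":0,"ay":0,"az":0,"claw":1}
    - {"tx":-0.5,"ty":0,"tz":0.8,"ax":0,"ay":0,"az":0,"claw":1}
    - {"tx":-0.5,"ty":0.88,"tz":0,"ax":0,"ay":0,"az":0,"claw":1}
    - {"tx":-0.5,"ty":0.9,"tz":0,"ax":0,"ay":0,"az":-0.1,"claw":1}
    - {"tx":-0.5,"ty":0.9,"tz":0,"ax":0,"ay":0,"az":-0.1,"claw":1}
    - {"tx":-0.4,"ty":0.9,"tz":0,"ax":0,"ay":0,"az":-0.1,"claw":1}
    - {"tx":0,"ty":0.9,"tz":0,"ax":0,"ay":0,"az":-0.1,"claw":1}
    - {"tx":0,"ty":0.9,"tz":0,"ax":0,"ay":0,"az":-0.1,"claw":1}
    - {"tx":0,"ty":0.9,"tz":0,"ax":0,"ay":0,"az":0,"claw":1}
    - {"tx":0,"ty":0.9,"tz":0,"ax":0,"ay":0,"az":0,"claw":1}
    - {"tx":0,"ty":0.9,"tz":0,"ax":0,"ay":0,"az":0,"claw":1}
    - {"tx":0,"ty":0.9,"tz":0,"ax":0,"ay":0,"az":0,"claw":1}

```text
time: 22.3
tool_pos: [0.4075, 0.224, 0.2438]
orientation: [3.134, 0.004, 3.048]
contact_force: [0.6, 0.6, -0.8]
width: 0.0444
grip_force: 30.0
```

Request:
servo_tool:
  motion:
    - {"tx":0,"ty":0.9,"tz":0,"ax":0,"ay":0,"az":0,"claw":1}
    - {"tx":0,"ty":0.9,"tz":0,"ax":0,"ay":0,"az":0,"claw":1}
    - {"tx":0,"ty":0.2,"tz":0,"ax":0,"ay":0,"az":0,"claw":1}
    - {"tx":0,"ty":0,"tz":0,"ax":0,"ay":0,"az":0,"claw":1}
    - {"tx":0,"ty":0,"tz":0,"ax":0,"ay":0,"az":0,"claw":1}

```text
time: 22.8
tool_pos: [0.4077, 0.2722, 0.2438]
orientation: [3.135, 0.004, 3.047]
contact_force: [0.3, -1.7, 0.3]
width: 0.0438
grip_force: 30.0
```

Run:
```python
from h import *
s=ctrl.read_state();print(s["tool_pos"].round(4),s["orientation"].round(4),s["width"])
im,K,D,C=shot("wrist")
for i in range(180,230,6):  # dark columns across the tip
    r=np.where(im[i].max(1)<75)[0];print(i,r.min() if len(r) else None,r.max() if len(r) else None)
```

```text
[0.4077 0.2722 0.2438] [3.1347 0.0039 3.0475] 0.04381940618036391
180 None None
186 None None
192 None None
198 276 286
204 260 301
210 254 308
216 250 311
222 247 314
228 246 316
```

Same grip as before. Align and insert into the second slot.

Request:
servo_tool:
  motion:
    - {"tx":0,"ty":0.94,"tz":0.04,"ax":0,"ay":0,"az":0,"claw":1}
    - {"tx":0,"ty":0,"tz":0,"ax":0,"ay":0,"az":0,"claw":1}
    - {"tx":0.4,"ty":-0.038,"tz":0,"ax":0,"ay":0,"az":0,"claw":1}
    - {"tx":0.4,"ty":-0.038,"tz":0,"ax":0,"ay":0,"az":0,"claw":1}
    - {"tx":0.4,"ty":-0.038,"tz":0,"ax":0,"ay":0,"az":0,"claw":1}
    - {"tx":0.4,"ty":-0.038,"tz":0,"ax":0,"ay":0,"az":0,"claw":1}
    - {"tx":0.4,"ty":-0.038,"tz":0,"ax":0,"ay":0,"az":0,"claw":1}
    - {"tx":0,"ty":0,"tz":0,"ax":0,"ay":0,"az":0,"claw":1}

```text
time: 23.65
tool_pos: [0.4591, 0.2914, 0.2448]
orientation: [3.134, 0.005, 3.047]
contact_force: [-0.7, 1.0, 0.2]
width: 0.044
grip_force: 30.0
```

Request:
servo_tool:
  motion:
    - {"tx":0.6,"ty":-0.057,"tz":0,"ax":0,"ay":0,"az":0,"claw":1}
    - {"tx":0.6,"ty":-0.057,"tz":0,"ax":0,"ay":0,"az":0,"claw":1}
    - {"tx":0.6,"ty":-0.057,"tz":0,"ax":0,"ay":0,"az":0,"claw":1}
    - {"tx":0.6,"ty":-0.057,"tz":0,"ax":0,"ay":0,"az":0,"claw":1}
    - {"tx":0,"ty":0,"tz":0,"ax":0,"ay":0,"az":0,"claw":1}

```text
time: 24.15
tool_pos: [0.5199, 0.2855, 0.2447]
orientation: [3.134, 0.005, 3.046]
contact_force: [0.5, -0.5, -0.4]
width: 0.0445
grip_force: 30.0
```

Request:
servo_tool:
  motion:
    - {"tx":0.5,"ty":-0.07,"tz":0,"ax":0,"ay":0,"az":0,"claw":1}
    - {"tx":0.5,"ty":-0.07,"tz":0,"ax":0,"ay":0,"az":0,"claw":1}
    - {"tx":0.5,"ty":-0.07,"tz":0,"ax":0,"ay":0,"az":0,"claw":1}
    - {"tx":0.4,"ty":-0.04,"tz":0,"ax":0,"ay":0,"az":0,"claw":1}
    - {"tx":0,"ty":0,"tz":0,"ax":0,"ay":0,"az":0,"claw":1}

```text
time: 24.65
tool_pos: [0.5666, 0.2795, 0.2447]
orientation: [3.134, 0.005, 3.047]
contact_force: [-0.4, -0.5, -0.5]
width: 0.0437
grip_force: 30.0
```

Request:
servo_tool:
  motion:
    - {"tx":0,"ty":0,"tz":0,"ax":0,"ay":0,"az":0,"claw":0}
    - {"tx":0,"ty":0,"tz":0,"ax":0,"ay":0,"az":0,"claw":0}
    - {"tx":0,"ty":0,"tz":0,"ax":0,"ay":0,"az":0,"claw":0}
    - {"tx":0,"ty":0,"tz":0,"ax":0,"ay":0,"az":0,"claw":0}
    - {"tx":-0.7,"ty":0.07,"tz":0,"ax":0,"ay":0,"az":0,"claw":0}
    - {"tx":-0.7,"ty":0.07,"tz":0,"ax":0,"ay":0,"az":0,"claw":0}
    - {"tx":-0.7,"ty":0.07,"tz":0,"ax":0,"ay":0,"az":0,"claw":0}
    - {"tx":-0.7,"ty":0.07,"tz":0,"ax":0,"ay":0,"az":0,"claw":0}
    - {"tx":0,"ty":0,"tz":-0.1,"ax":0,"ay":0,"az":0,"claw":1}
    - {"tx":0,"ty":0,"tz":0,"ax":0,"ay":0,"az":0,"claw":1}
    - {"tx":0,"ty":0,"tz":0,"ax":0,"ay":0,"az":0,"claw":1}
    - {"tx":0,"ty":0,"tz":0,"ax":0,"ay":0,"az":0,"claw":1}

```text
time: 25.85
tool_pos: [0.4958, 0.2868, 0.2424]
orientation: [3.134, 0.004, 3.047]
contact_force: [-0.9, -0.3, 0.3]
width: 0.0656
grip_force: 0.0
```

Request:
servo_tool:
  motion:
    - {"tx":0,"ty":0,"tz":0,"ax":0,"ay":0,"az":0,"claw":1}
    - {"tx":0,"ty":0,"tz":0,"ax":0,"ay":0,"az":0,"claw":1}
    - {"tx":0,"ty":0,"tz":0,"ax":0,"ay":0,"az":0,"claw":1}
    - {"tx":0,"ty":0,"tz":0,"ax":0,"ay":0,"az":0,"claw":1}
    - {"tx":0,"ty":0,"tz":0,"ax":0,"ay":0,"az":0,"claw":1}
    - {"tx":0.5,"ty":-0.048,"tz":0,"ax":0,"ay":0,"az":0,"claw":1}
    - {"tx":0.5,"ty":-0.048,"tz":0,"ax":0,"ay":0,"az":0,"claw":1}
    - {"tx":0.4,"ty":-0.038,"tz":0,"ax":0,"ay":0,"az":0,"claw":1}
    - {"tx":0.3,"ty":-0.03,"tz":0,"ax":0,"ay":0,"az":0,"claw":1}
    - {"tx":0.2,"ty":-0.02,"tz":0,"ax":0,"ay":0,"az":0,"claw":1}
    - {"tx":0,"ty":0,"tz":0,"ax":0,"ay":0,"az":0,"claw":1}

```text
time: 26.95
tool_pos: [0.5433, 0.2821, 0.2422]
orientation: [3.134, 0.004, 3.048]
contact_force: [0.2, -0.4, 0.3]
width: 0.0006
grip_force: 0.0
```

Request:
servo_tool:
  motion:
    - {"tx":0.2,"ty":-0.02,"tz":0,"ax":0,"ay":0,"az":0,"claw":1}
    - {"tx":0.1,"ty":-0.01,"tz":0,"ax":0,"ay":0,"az":0,"claw":1}
    - {"tx":0.1,"ty":-0.01,"tz":0,"ax":0,"ay":0,"az":0,"claw":1}
    - {"tx":0,"ty":0,"tz":0,"ax":0,"ay":0,"az":0,"claw":1}

```text
time: 27.35
tool_pos: [0.5506, 0.2819, 0.2419]
orientation: [3.135, -0.0, 3.049]
contact_force: [-14.5, 0.8, 5.3]
width: 0.0001
grip_force: 6.9
```

Second one home (14.5 N at the same x). Move away and re-measure the rest.

Request:
servo_tool:
  motion:
    - {"tx":-0.8,"ty":0,"tz":0,"ax":0,"ay":0,"az":0,"claw":1}
    - {"tx":-0.8,"ty":0,"tz":0.8,"ax":0,"ay":0,"az":0,"claw":1}
    - {"tx":-0.8,"ty":-0.5,"tz":0.8,"ax":0,"ay":0,"az":0,"claw":1}
    - {"tx":0,"ty":-0.95,"tz":0.1,"ax":0,"ay":0,"az":0.1,"claw":1}
    - {"tx":0,"ty":-0.95,"tz":0,"ax":0,"ay":0,"az":0.1,"claw":1}
    - {"tx":0,"ty":-0.95,"tz":0,"ax":0,"ay":0,"az":0.1,"claw":1}
    - {"tx":0,"ty":-0.95,"tz":0,"ax":0,"ay":0,"az":0.1,"claw":1}
    - {"tx":0,"ty":-0.95,"tz":0,"ax":0,"ay":0,"az":0.1,"claw":1}
    - {"tx":0,"ty":-0.95,"tz":0,"ax":0,"ay":0,"az":0.1,"claw":1}
    - {"tx":0,"ty":-0.95,"tz":0,"ax":0,"ay":0,"az":0.04,"claw":1}
    - {"tx":0,"ty":0,"tz":0,"ax":0,"ay":0,"az":0,"claw":1}

```text
time: 28.45
tool_pos: [0.4927, 0.0997, 0.2852]
orientation: [3.134, 0.005, 3.141]
contact_force: [0.5, -0.0, -0.1]
width: 0.0006
grip_force: 0.0
```

Run:
```python
from h import *
s=ctrl.read_state();print(s["tool_pos"].round(4),s["orientation"].round(4))
a,ca=splints();b,cb=splints(cam="scene")
for o in a: print(np.round(np.r_[o[0],o[1:]],3))
for p in a:
  for q in b:
    P,e=tri(p[0],ca,q[0],cb)
    if e<.008: print(P.round(4),e.round(4))
```

```text
[0.4927 0.0997 0.2852] [3.1345 0.0047 3.1408]
[ 4.49188e+02  3.14148e+02  3.27000e-01 -5.05000e-01  1.40000e-01
  3.20000e-02  7.30000e-02]
[2.66830e+02 2.68309e+02 4.81000e-01 3.10000e-02 1.24000e-01 5.50000e-02
 2.63000e-01]
[ 1.79810e+02  2.41488e+02  5.61000e-01  2.89000e-01  6.50000e-02
  4.10000e-02 -7.70000e-02]
[ 3.20891e+02  2.01624e+02  6.72000e-01 -1.31000e-01  1.92000e-01
  4.00000e-02  1.28000e-01]
[ 3.77625e+02  1.98627e+02  6.78000e-01 -3.01000e-01  2.03000e-01
  4.80000e-02 -1.61000e-01]
[ 3.78078e+02  1.31263e+02  9.02000e-01 -3.28000e-01  2.87000e-01
  6.50000e-02  1.50000e+00]
[ 0.6687 -0.1276  0.1222] 0.006
[ 0.6738 -0.2915  0.1583] 0.0042
```

Request:
servo_tool:
  motion:
    - {"tx":0.72,"ty":-0.92,"tz":0,"ax":0,"ay":0,"az":0.08,"claw":1}
    - {"tx":0.72,"ty":-0.92,"tz":0,"ax":0,"ay":0,"az":0.08,"claw":1}
    - {"tx":0.72,"ty":-0.92,"tz":0,"ax":0,"ay":0,"az":0.08,"claw":1}
    - {"tx":0.72,"ty":-0.92,"tz":0,"ax":0,"ay":0,"az":0.08,"claw":1}
    - {"tx":0.72,"ty":-0.92,"tz":0,"ax":0,"ay":0,"az":0.08,"claw":1}
    - {"tx":0.72,"ty":-0.92,"tz":0,"ax":0,"ay":0,"az":0.08,"claw":1}
    - {"tx":0.72,"ty":-0.92,"tz":0,"ax":0,"ay":0,"az":0.08,"claw":1}
    - {"tx":0.72,"ty":-0.92,"tz":0,"ax":0,"ay":0,"az":0.08,"claw":1}
    - {"tx":0.72,"ty":-0.92,"tz":0,"ax":0,"ay":0,"az":0.08,"claw":1}
    - {"tx":0.72,"ty":-0.92,"tz":0,"ax":0,"ay":0,"az":0.08,"claw":1}
    - {"tx":0,"ty":0,"tz":-0.9,"ax":0,"ay":0,"az":0,"claw":1}
    - {"tx":0,"ty":0,"tz":-0.9,"ax":0,"ay":0,"az":0,"claw":1}

```text
time: 29.75
tool_pos: [0.6737, -0.127, 0.2393]
orientation: [3.134, 0.005, -3.019]
contact_force: [-0.1, 0.9, -0.1]
width: 0.0003
grip_force: 0.0
```

Request:
servo_tool:
  motion:
    - {"tx":0,"ty":0,"tz":-0.9,"ax":0,"ay":0,"az":0,"claw":1}
    - {"tx":0,"ty":0,"tz":-0.2,"ax":0,"ay":0,"az":0,"claw":1}
    - {"tx":0,"ty":0,"tz":0,"ax":0,"ay":0,"az":0,"claw":1}
    - {"tx":0,"ty":0,"tz":0,"ax":0,"ay":0,"az":0,"claw":1}

```text
time: 30.15
tool_pos: [0.6731, -0.1265, 0.2127]
orientation: [3.134, 0.005, -3.018]
contact_force: [0.0, 0.3, 0.6]
width: 0.0004
grip_force: 0.0
```

Request:
servo_tool:
  motion:
    - {"tx":0,"ty":-0.18,"tz":0,"ax":0,"ay":0,"az":0,"claw":1}
    - {"tx":0,"ty":0,"tz":-0.14,"ax":0,"ay":0,"az":0,"claw":1}
    - {"tx":0,"ty":0,"tz":0,"ax":0,"ay":0,"az":0,"claw":1}
    - {"tx":0,"ty":0,"tz":0,"ax":0,"ay":0,"az":0,"claw":1}

```text
time: 30.55
tool_pos: [0.6731, -0.1325, 0.2105]
orientation: [3.135, 0.006, -3.02]
contact_force: [-4.7, -0.9, 15.3]
width: 0.0005
grip_force: 7.8
```

Request:
servo_tool:
  motion:
    - {"tx":-0.3,"ty":0,"tz":0.01,"ax":0,"ay":0,"az":0,"claw":1}
    - {"tx":-0.46,"ty":0,"tz":0,"ax":0,"ay":0,"az":0,"claw":1}
    - {"tx":-0.46,"ty":0,"tz":0,"ax":0,"ay":0,"az":0,"claw":1}
    - {"tx":-0.46,"ty":0,"tz":0,"ax":0,"ay":0,"az":0,"claw":1}
    - {"tx":-0.46,"ty":0,"tz":0,"ax":0,"ay":0,"az":0,"claw":1}
    - {"tx":-0.46,"ty":0,"tz":0,"ax":0,"ay":0,"az":0,"claw":1}
    - {"tx":-0.46,"ty":0,"tz":0,"ax":0,"ay":0,"az":0,"claw":1}
    - {"tx":-0.46,"ty":0,"tz":0,"ax":0,"ay":0,"az":0,"claw":1}
    - {"tx":-0.46,"ty":0,"tz":0,"ax":0,"ay":0,"az":0,"claw":1}
    - {"tx":-0.46,"ty":0,"tz":0,"ax":0,"ay":0,"az":0,"claw":1}
    - {"tx":-0.46,"ty":0,"tz":0,"ax":0,"ay":0,"az":0,"claw":1}
    - {"tx":-0.46,"ty":0,"tz":0,"ax":0,"ay":0,"az":0,"claw":1}

```text
time: 31.75
tool_pos: [0.5397, -0.1321, 0.2105]
orientation: [3.135, 0.008, -3.019]
contact_force: [5.0, 0.2, 9.3]
width: 0.0005
grip_force: 4.7
```

Run:
```python
from h import *
fitw(n="w6.png")
```

```text
{'x0': 0.4381, 'y': -0.1371, 'yaw': 0.0402, 'w': 0.051, 'n': 319.0}
```

Run:
```python
from h import *
im,K,D,C=shot("wrist");m=cv2.inRange(cv2.cvtColor(im,cv2.COLOR_RGB2HSV),(0,0,0),(180,255,60))
for i in range(75,235,12):
    r=np.where(m[i,150:420])[0]+150
    if len(r)<20: continue
    P=plane([(r.min(),i),(r.max(),i)],.113,K,D,C);print(i,r.min(),r.max(),P[:,:2].round(4).tolist(),P.mean(0)[:2].round(4),np.linalg.norm(P[0]-P[1]).round(4))
```

```text
87 257 312 [[0.4453, -0.1568], [0.4414, -0.1256]] [ 0.4433 -0.1412] 0.0314
99 249 319 [[0.4522, -0.1607], [0.4472, -0.1206]] [ 0.4497 -0.1406] 0.0404
111 247 321 [[0.4589, -0.1612], [0.4536, -0.1184]] [ 0.4563 -0.1398] 0.0431
123 247 321 [[0.4656, -0.1606], [0.4602, -0.1174]] [ 0.4629 -0.139 ] 0.0435
135 248 321 [[0.4723, -0.1593], [0.467, -0.1163]] [ 0.4696 -0.1378] 0.0433
147 248 320 [[0.4792, -0.1587], [0.4739, -0.1158]] [ 0.4766 -0.1372] 0.0432
159 248 320 [[0.4863, -0.158], [0.481, -0.1147]] [ 0.4836 -0.1364] 0.0436
171 249 320 [[0.4934, -0.1567], [0.4882, -0.1136]] [ 0.4908 -0.1351] 0.0434
183 249 319 [[0.5008, -0.156], [0.4955, -0.1131]] [ 0.4982 -0.1345] 0.0432
195 250 319 [[0.5082, -0.1546], [0.503, -0.1119]] [ 0.5056 -0.1333] 0.0431
207 250 318 [[0.5159, -0.1539], [0.5107, -0.1113]] [ 0.5133 -0.1326] 0.0429
219 250 318 [[0.5237, -0.1531], [0.5185, -0.1101]] [ 0.5211 -0.1316] 0.0433
231 251 318 [[0.5316, -0.1517], [0.5264, -0.1089]] [ 0.529  -0.1303] 0.0431
```

The splint's midline has slope 0.13, with its tip at x≈0.438. I grip at (0.470, −0.138) with the present yaw.

Request:
servo_tool:
  motion:
    - {"tx":0,"ty":0,"tz":0.9,"ax":0,"ay":0,"az":0,"claw":0}
    - {"tx":0,"ty":0,"tz":0.9,"ax":0,"ay":0,"az":0,"claw":0}
    - {"tx":-0.92,"ty":-0.12,"tz":0,"ax":0,"ay":0,"az":0.06,"claw":0}
    - {"tx":-0.92,"ty":-0.12,"tz":0,"ax":0,"ay":0,"az":0,"claw":0}
    - {"tx":-0.92,"ty":0,"tz":0,"ax":0,"ay":0,"az":0,"claw":0}
    - {"tx":0,"ty":0,"tz":0,"ax":0,"ay":0,"az":0,"claw":0}
    - {"tx":0,"ty":0,"tz":0,"ax":0,"ay":0,"az":0,"claw":0}
    - {"tx":0,"ty":0,"tz":0,"ax":0,"ay":0,"az":0,"claw":0}
    - {"tx":0,"ty":0,"tz":0,"ax":0,"ay":0,"az":0,"claw":0}
    - {"tx":0,"ty":0,"tz":0,"ax":0,"ay":0,"az":0,"claw":0}
    - {"tx":0,"ty":0,"tz":0,"ax":0,"ay":0,"az":0,"claw":0}
    - {"tx":0,"ty":0,"tz":0,"ax":0,"ay":0,"az":0,"claw":0}

```text
time: 33.05
tool_pos: [0.4698, -0.1379, 0.2541]
orientation: [3.134, 0.004, -3.01]
contact_force: [-0.5, 0.7, -0.6]
width: 0.0924
grip_force: 0.0
```

Request:
servo_tool:
  motion:
    - {"tx":0,"ty":0,"tz":-0.7,"ax":0,"ay":0,"az":0,"claw":0}
    - {"tx":0,"ty":0,"tz":-0.7,"ax":0,"ay":0,"az":0,"claw":0}
    - {"tx":0,"ty":0,"tz":-0.7,"ax":0,"ay":0,"az":0,"claw":0}
    - {"tx":0,"ty":0,"tz":0,"ax":0,"ay":0,"az":0,"claw":0.3}
    - {"tx":0,"ty":0,"tz":0,"ax":0,"ay":0,"az":0,"claw":0.6}
    - {"tx":0,"ty":0,"tz":0,"ax":0,"ay":0,"az":0,"claw":0.8}
    - {"tx":0,"ty":0,"tz":0,"ax":0,"ay":0,"az":0,"claw":1}
    - {"tx":0,"ty":0,"tz":0,"ax":0,"ay":0,"az":0,"claw":1}
    - {"tx":0,"ty":0,"tz":0,"ax":0,"ay":0,"az":0,"claw":1}
    - {"tx":0,"ty":0,"tz":0,"ax":0,"ay":0,"az":0,"claw":1}
    - {"tx":0,"ty":0,"tz":0,"ax":0,"ay":0,"az":0,"claw":1}
    - {"tx":0,"ty":0,"tz":0,"ax":0,"ay":0,"az":0,"claw":1}

```text
time: 34.25
tool_pos: [0.4698, -0.1379, 0.2017]
orientation: [3.134, 0.004, -3.01]
contact_force: [0.6, 0.5, 0.7]
width: 0.0444
grip_force: 30.0
```

Request:
servo_tool:
  motion:
    - {"tx":0,"ty":0,"tz":0.9,"ax":0,"ay":0,"az":0,"claw":1}
    - {"tx":-0.5,"ty":0,"tz":0.9,"ax":0,"ay":0,"az":0,"claw":1}
    - {"tx":-0.5,"ty":0.9,"tz":0.56,"ax":0,"ay":0,"az":-0.15,"claw":1}
    - {"tx":-0.5,"ty":0.95,"tz":0,"ax":0,"ay":0,"az":-0.15,"claw":1}
    - {"tx":-0.5,"ty":0.95,"tz":0,"ax":0,"ay":0,"az":-0.15,"claw":1}
    - {"tx":-0.5,"ty":0.95,"tz":0,"ax":0,"ay":0,"az":-0.15,"claw":1}
    - {"tx":0,"ty":0.95,"tz":0,"ax":0,"ay":0,"az":-0.15,"claw":1}
    - {"tx":0,"ty":0.95,"tz":0,"ax":0,"ay":0,"az":-0.15,"claw":1}
    - {"tx":0,"ty":0.95,"tz":0,"ax":0,"ay":0,"az":-0.15,"claw":1}
    - {"tx":0,"ty":0.95,"tz":0,"ax":0,"ay":0,"az":-0.15,"claw":1}
    - {"tx":0,"ty":0.95,"tz":0,"ax":0,"ay":0,"az":-0.15,"claw":1}
    - {"tx":0,"ty":0.95,"tz":0,"ax":0,"ay":0,"az":-0.15,"claw":1}

```text
time: 35.45
tool_pos: [0.407, 0.0993, 0.2607]
orientation: [3.134, 0.004, 3.047]
contact_force: [0.6, -0.2, -0.9]
width: 0.044
grip_force: 30.0
```

Request:
servo_tool:
  motion:
    - {"tx":0,"ty":0.95,"tz":0,"ax":0,"ay":0,"az":0,"claw":1}
    - {"tx":0,"ty":0.95,"tz":0,"ax":0,"ay":0,"az":0,"claw":1}
    - {"tx":0,"ty":0.95,"tz":0,"ax":0,"ay":0,"az":0,"claw":1}
    - {"tx":0,"ty":0.95,"tz":0,"ax":0,"ay":0,"az":0,"claw":1}
    - {"tx":0,"ty":0.95,"tz":0,"ax":0,"ay":0,"az":0,"claw":1}
    - {"tx":0,"ty":0.95,"tz":0,"ax":0,"ay":0,"az":0,"claw":1}
    - {"tx":0,"ty":0.9,"tz":0,"ax":0,"ay":0,"az":0,"claw":1}
    - {"tx":0,"ty":0,"tz":0,"ax":0,"ay":0,"az":0,"claw":1}
    - {"tx":0,"ty":0,"tz":0,"ax":0,"ay":0,"az":0,"claw":1}

```text
time: 36.35
tool_pos: [0.407, 0.2633, 0.2604]
orientation: [3.135, 0.004, 3.049]
contact_force: [-0.1, -0.8, 0.8]
width: 0.0438
grip_force: 30.0
```

Run:
```python
from h import *
s=ctrl.read_state();print(s["tool_pos"].round(4),s["orientation"].round(4),s["width"])
im,K,D,C=shot("wrist")
for i in range(192,230,6):
    r=np.where(im[i].max(1)<75)[0];print(i,r.min() if len(r) else None,r.max() if len(r) else None)
```

```text
[0.407  0.2633 0.2604] [3.1346 0.0037 3.0489] 0.043793116761976475
192 None None
198 269 293
204 259 303
210 253 309
216 249 313
222 247 315
228 246 316
```

Request:
servo_tool:
  motion:
    - {"tx":0,"ty":0.64,"tz":0.02,"ax":0,"ay":0,"az":0,"claw":1}
    - {"tx":0,"ty":0.63,"tz":0,"ax":0,"ay":0,"az":0,"claw":1}
    - {"tx":0,"ty":0,"tz":0,"ax":0,"ay":0,"az":0,"claw":1}
    - {"tx":0.4,"ty":-0.038,"tz":0,"ax":0,"ay":0,"az":0,"claw":1}
    - {"tx":0.4,"ty":-0.038,"tz":0,"ax":0,"ay":0,"az":0,"claw":1}
    - {"tx":0.4,"ty":-0.038,"tz":0,"ax":0,"ay":0,"az":0,"claw":1}
    - {"tx":0.4,"ty":-0.038,"tz":0,"ax":0,"ay":0,"az":0,"claw":1}
    - {"tx":0.4,"ty":-0.038,"tz":0,"ax":0,"ay":0,"az":0,"claw":1}
    - {"tx":0,"ty":0,"tz":0,"ax":0,"ay":0,"az":0,"claw":1}

```text
time: 37.3
tool_pos: [0.4586, 0.2898, 0.261]
orientation: [3.134, 0.004, 3.047]
contact_force: [-0.4, 0.7, -0.8]
width: 0.0443
grip_force: 30.0
```

Request:
servo_tool:
  motion:
    - {"tx":0.6,"ty":-0.057,"tz":0,"ax":0,"ay":0,"az":0,"claw":1}
    - {"tx":0.6,"ty":-0.057,"tz":0,"ax":0,"ay":0,"az":0,"claw":1}
    - {"tx":0.6,"ty":-0.057,"tz":0,"ax":0,"ay":0,"az":0,"claw":1}
    - {"tx":0.6,"ty":-0.057,"tz":0,"ax":0,"ay":0,"az":0,"claw":1}
    - {"tx":0,"ty":0,"tz":0,"ax":0,"ay":0,"az":0,"claw":1}

```text
time: 37.8
tool_pos: [0.5194, 0.284, 0.2609]
orientation: [3.134, 0.005, 3.046]
contact_force: [-0.0, -0.2, 0.0]
width: 0.0443
grip_force: 30.0
```

Request:
servo_tool:
  motion:
    - {"tx":0.5,"ty":-0.048,"tz":0,"ax":0,"ay":0,"az":0,"claw":1}
    - {"tx":0.5,"ty":-0.048,"tz":0,"ax":0,"ay":0,"az":0,"claw":1}
    - {"tx":0.5,"ty":-0.048,"tz":0,"ax":0,"ay":0,"az":0,"claw":1}
    - {"tx":0.4,"ty":-0.04,"tz":0,"ax":0,"ay":0,"az":0,"claw":1}
    - {"tx":0,"ty":0,"tz":0,"ax":0,"ay":0,"az":0,"claw":1}

```text
time: 38.3
tool_pos: [0.566, 0.2796, 0.2609]
orientation: [3.134, 0.005, 3.047]
contact_force: [-0.1, 1.2, -1.1]
width: 0.0441
grip_force: 30.0
```

Request:
servo_tool:
  motion:
    - {"tx":0,"ty":0,"tz":0,"ax":0,"ay":0,"az":0,"claw":0}
    - {"tx":0,"ty":0,"tz":0,"ax":0,"ay":0,"az":0,"claw":0}
    - {"tx":0,"ty":0,"tz":0,"ax":0,"ay":0,"az":0,"claw":0}
    - {"tx":0,"ty":0,"tz":0,"ax":0,"ay":0,"az":0,"claw":0}
    - {"tx":-0.7,"ty":0.07,"tz":0,"ax":0,"ay":0,"az":0,"claw":0}
    - {"tx":-0.7,"ty":0.07,"tz":0,"ax":0,"ay":0,"az":0,"claw":0}
    - {"tx":-0.7,"ty":0.07,"tz":0,"ax":0,"ay":0,"az":0,"claw":0}
    - {"tx":-0.7,"ty":0.07,"tz":0,"ax":0,"ay":0,"az":0,"claw":0}
    - {"tx":0,"ty":0,"tz":-0.1,"ax":0,"ay":0,"az":0,"claw":1}
    - {"tx":0,"ty":0,"tz":0,"ax":0,"ay":0,"az":0,"claw":1}
    - {"tx":0,"ty":0,"tz":0,"ax":0,"ay":0,"az":0,"claw":1}
    - {"tx":0,"ty":0,"tz":0,"ax":0,"ay":0,"az":0,"claw":1}

```text
time: 39.5
tool_pos: [0.4953, 0.2869, 0.2586]
orientation: [3.134, 0.004, 3.048]
contact_force: [0.5, 0.0, -0.6]
width: 0.0656
grip_force: 0.0
```

Request:
servo_tool:
  motion:
    - {"tx":0,"ty":0,"tz":0,"ax":0,"ay":0,"az":0,"claw":1}
    - {"tx":0,"ty":0,"tz":0,"ax":0,"ay":0,"az":0,"claw":1}
    - {"tx":0,"ty":0,"tz":0,"ax":0,"ay":0,"az":0,"claw":1}
    - {"tx":0,"ty":0,"tz":0,"ax":0,"ay":0,"az":0,"claw":1}
    - {"tx":0,"ty":0,"tz":0,"ax":0,"ay":0,"az":0,"claw":1}
    - {"tx":0.5,"ty":-0.048,"tz":0,"ax":0,"ay":0,"az":0,"claw":1}
    - {"tx":0.5,"ty":-0.048,"tz":0,"ax":0,"ay":0,"az":0,"claw":1}
    - {"tx":0.4,"ty":-0.038,"tz":0,"ax":0,"ay":0,"az":0,"claw":1}
    - {"tx":0.3,"ty":-0.03,"tz":0,"ax":0,"ay":0,"az":0,"claw":1}
    - {"tx":0.2,"ty":-0.02,"tz":0,"ax":0,"ay":0,"az":0,"claw":1}
    - {"tx":0,"ty":0,"tz":0,"ax":0,"ay":0,"az":0,"claw":1}

```text
time: 40.6
tool_pos: [0.5428, 0.2822, 0.2584]
orientation: [3.134, 0.004, 3.048]
contact_force: [-0.0, -0.9, 0.3]
width: 0.0005
grip_force: 0.0
```

Request:
servo_tool:
  motion:
    - {"tx":0.2,"ty":-0.02,"tz":0,"ax":0,"ay":0,"az":0,"claw":1}
    - {"tx":0.1,"ty":-0.01,"tz":0,"ax":0,"ay":0,"az":0,"claw":1}
    - {"tx":0.1,"ty":-0.01,"tz":0,"ax":0,"ay":0,"az":0,"claw":1}
    - {"tx":0,"ty":0,"tz":0,"ax":0,"ay":0,"az":0,"claw":1}

```text
time: 41.0
tool_pos: [0.5505, 0.2819, 0.2584]
orientation: [3.135, 0.001, 3.049]
contact_force: [-12.2, -0.2, 4.5]
width: 0.0006
grip_force: 6.0
```

Third home (12 N). Now splint d on the stand, near (0.674, −0.292, 0.16).

Request:
servo_tool:
  motion:
    - {"tx":-0.8,"ty":0,"tz":0,"ax":0,"ay":0,"az":0,"claw":1}
    - {"tx":-0.8,"ty":0,"tz":0.9,"ax":0,"ay":0,"az":0,"claw":0}
    - {"tx":-0.8,"ty":-0.5,"tz":0.9,"ax":0,"ay":0,"az":0,"claw":0}
    - {"tx":0,"ty":-0.95,"tz":0.9,"ax":0,"ay":0,"az":0,"claw":0}
    - {"tx":0,"ty":-0.95,"tz":0,"ax":0,"ay":0,"az":0,"claw":0}
    - {"tx":0,"ty":-0.95,"tz":0,"ax":0,"ay":0,"az":0,"claw":0}
    - {"tx":0,"ty":-0.95,"tz":0,"ax":0,"ay":0,"az":0,"claw":0}
    - {"tx":0,"ty":-0.95,"tz":0,"ax":0,"ay":0,"az":0,"claw":0}
    - {"tx":0,"ty":-0.95,"tz":0,"ax":0,"ay":0,"az":-0.09,"claw":0}
    - {"tx":0,"ty":-0.95,"tz":0,"ax":0,"ay":0,"az":-0.09,"claw":0}
    - {"tx":0,"ty":-0.95,"tz":0,"ax":0,"ay":0,"az":-0.09,"claw":0}
    - {"tx":0,"ty":-0.95,"tz":0,"ax":0,"ay":0,"az":-0.09,"claw":0}

```text
time: 42.2
tool_pos: [0.4921, 0.0543, 0.3264]
orientation: [3.134, 0.005, 2.994]
contact_force: [-1.3, 0.3, -0.8]
width: 0.0851
grip_force: 0.0
```

Request:
servo_tool:
  motion:
    - {"tx":0.3,"ty":-0.95,"tz":0,"ax":0,"ay":0,"az":-0.09,"claw":0}
    - {"tx":0.3,"ty":-0.95,"tz":0,"ax":0,"ay":0,"az":0,"claw":0}
    - {"tx":0.3,"ty":-0.95,"tz":0,"ax":0,"ay":0,"az":0,"claw":0}
    - {"tx":0.3,"ty":-0.95,"tz":0,"ax":0,"ay":0,"az":0,"claw":0}
    - {"tx":0.3,"ty":-0.95,"tz":0,"ax":0,"ay":0,"az":0,"claw":0}
    - {"tx":0.4,"ty":-0.95,"tz":0,"ax":0,"ay":0,"az":0,"claw":0}
    - {"tx":0.4,"ty":-0.95,"tz":0,"ax":0,"ay":0,"az":0,"claw":0}
    - {"tx":0.4,"ty":-0.95,"tz":0,"ax":0,"ay":0,"az":0,"claw":0}
    - {"tx":0.4,"ty":-0.95,"tz":0,"ax":0,"ay":0,"az":0,"claw":0}
    - {"tx":0.5,"ty":-0.95,"tz":0,"ax":0,"ay":0,"az":0,"claw":0}
    - {"tx":0,"ty":0,"tz":0,"ax":0,"ay":0,"az":0,"claw":0}
    - {"tx":0,"ty":0,"tz":0,"ax":0,"ay":0,"az":0,"claw":0}

```text
time: 43.4
tool_pos: [0.582, -0.1824, 0.3259]
orientation: [3.134, 0.004, 2.98]
contact_force: [0.0, -0.5, 0.4]
width: 0.094
grip_force: 0.0
```

Run:
```python
from h import *
s=ctrl.read_state();print(s["tool_pos"].round(4),s["orientation"].round(4),s["q"].round(2),s["width"])
im,K,D,C=shot("wrist");save(cv2.resize(im,(784,588)),"w7.png");np.savez("w7.npz",im=im,K=K,D=D,C=C)
```

```text
[ 0.582  -0.1824  0.3259] [3.1341 0.0038 2.98  ] [-0.03  0.3   0.29  1.75 -0.11  1.1   1.7 ] 0.09401075994410109
```

View pics/w7.png

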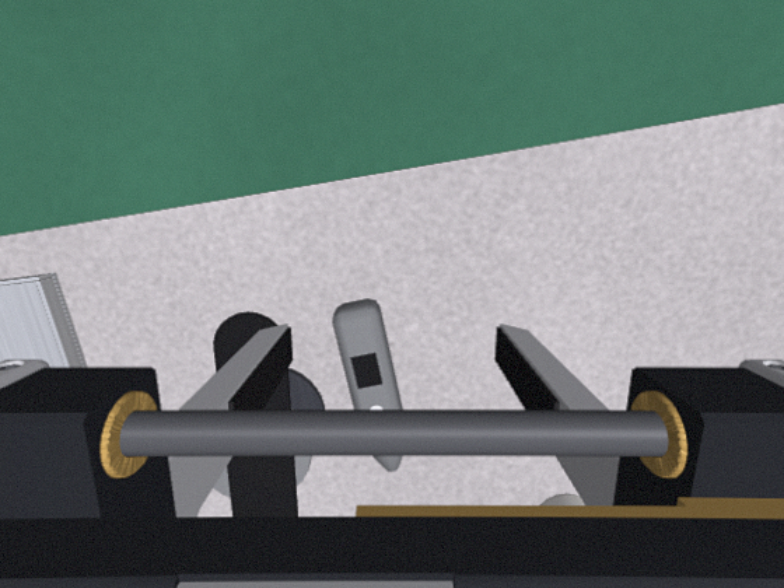

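Splint d's near end shows at (248,312) px, the thermometer to its right with clear space. Move over it for a second view.

Request:
servo_tool:
  motion:
    - {"tx":-0.2,"ty":-0.98,"tz":0,"ax":0,"ay":0,"az":0,"claw":0}
    - {"tx":-0.2,"ty":-0.98,"tz":0,"ax":0,"ay":0,"az":0,"claw":0}
    - {"tx":-0.2,"ty":-0.98,"tz":0,"ax":0,"ay":0,"az":0,"claw":0}
    - {"tx":-0.2,"ty":-0.98,"tz":0,"ax":0,"ay":0,"az":0,"claw":0}
    - {"tx":0,"ty":0,"tz":0,"ax":0,"ay":0,"az":0,"claw":0}
    - {"tx":0,"ty":0,"tz":0,"ax":0,"ay":0,"az":0,"claw":0}

```text
time: 44.05
tool_pos: [0.5621, -0.2795, 0.3263]
orientation: [3.134, 0.004, 2.981]
contact_force: [-0.3, 0.4, 1.0]
width: 0.0941
grip_force: 0.0
```

Run:
```python
from h import *
s=ctrl.read_state();print(s["tool_pos"].round(4),s["orientation"].round(4))
im,K,D,C=shot("wrist")
A=np.load("w7.npz");ca=(A["K"],A["D"],A["C"])
rows={}
for i in range(120,290,8):
    r=np.where(im[i,200:360].max(1)<70)[0]+200
    if len(r)<15: continue
    P=plane([(r.min(),i),(r.max(),i)],.1635,K,D,C);print(i,r.min(),r.max(),P.mean(0)[:2].round(4),np.linalg.norm(P[0]-P[1]).round(4))
def tip(im,c0,c1):
    m=im[:,c0:c1].max(2)<70; i=np.where(m.sum(1)>6)[0].min(); r=np.where(m[i])[0]+c0
    return (r.mean(),i-.5)
t1=tip(A["im"],150,205);t2=tip(im,200,360);print(t1,t2,tri(t1,ca,t2,(K,D,C)),plane([t1],.1635,*ca),plane([t2],.1635,K,D,C))
```

```text
[ 0.5621 -0.2795  0.3263] [3.1335 0.0044 2.9809]
232 276 337 [ 0.579 -0.258] 0.0536
240 201 359 [ 0.5825 -0.282 ] 0.1395
248 200 359 [ 0.5899 -0.2836] 0.1414
256 200 359 [ 0.5974 -0.2849] 0.1423
264 200 359 [ 0.605  -0.2861] 0.1433
272 259 359 [ 0.6171 -0.261 ] 0.0909
280 252 356 [ 0.6243 -0.2666] 0.0952
288 266 347 [ 0.6326 -0.2655] 0.0747
(np.float64(176.5), np.float64(223.5)) (np.float64(298.6666666666667), np.float64(227.5)) (array([ 0.56865899, -0.264597  ,  0.17987792]), np.float64(0.0003239375288642751)) [[ 0.57268886 -0.27127599  0.1635    ]] [[ 0.57376331 -0.26422119  0.1635    ]]
```

Request:
servo_tool:
  motion:
    - {"tx":-0.9,"ty":0,"tz":0,"ax":0,"ay":0,"az":0,"claw":0}
    - {"tx":-0.9,"ty":0,"tz":0,"ax":0,"ay":0,"az":0,"claw":0}
    - {"tx":-0.9,"ty":0,"tz":0,"ax":0,"ay":0,"az":0,"claw":0}
    - {"tx":0,"ty":0,"tz":0,"ax":0,"ay":0,"az":0,"claw":0}
    - {"tx":0,"ty":0,"tz":0,"ax":0,"ay":0,"az":0,"claw":0}

```text
time: 44.6
tool_pos: [0.4952, -0.2791, 0.3266]
orientation: [3.134, 0.005, 2.982]
contact_force: [0.5, -0.3, -0.2]
width: 0.0941
grip_force: 0.0
```

Run:
```python
from h import *
s=ctrl.read_state();print(s["tool_pos"].round(4),s["orientation"].round(4))
im,K,D,C=shot("wrist");save(cv2.resize(im,(784,588)),"w8.png")
A=np.load("w7.npz");ca=(A["K"],A["D"],A["C"])
print(proj([[.574,-.274,.1635],[.607,-.281,.1635]],K,D,C))
```

```text
[ 0.4952 -0.2791  0.3266] [3.1336 0.0052 2.9823]
[[298.17206765 297.01907155]
 [295.90205949 328.77123657]]
```

View pics/w8.png

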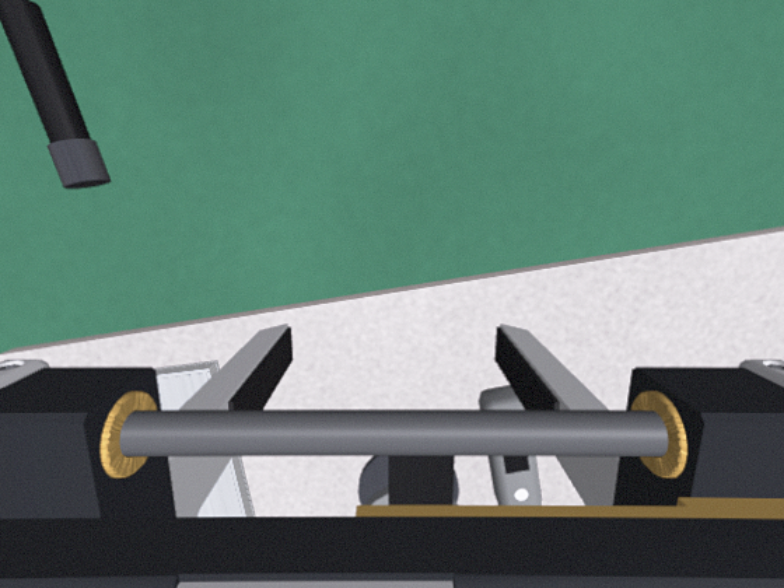

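Wrong way: the end is hidden behind the bar here (splint columns 389–452 px). I need to go further +x.

Request:
servo_tool:
  motion:
    - {"tx":0.95,"ty":0,"tz":0,"ax":0,"ay":0,"az":0,"claw":0}
    - {"tx":0.95,"ty":0,"tz":0,"ax":0,"ay":0,"az":0,"claw":0}
    - {"tx":0.95,"ty":0,"tz":0,"ax":0,"ay":0,"az":0,"claw":0}
    - {"tx":0.95,"ty":0,"tz":0,"ax":0,"ay":0,"az":0,"claw":0}
    - {"tx":0.95,"ty":0,"tz":0,"ax":0,"ay":0,"az":0,"claw":0}
    - {"tx":0.95,"ty":0,"tz":0,"ax":0,"ay":0,"az":0,"claw":0}
    - {"tx":0.3,"ty":0,"tz":0,"ax":0,"ay":0,"az":0,"claw":0}
    - {"tx":0,"ty":0,"tz":0,"ax":0,"ay":0,"az":0,"claw":0}

```text
time: 45.45
tool_pos: [0.6457, -0.2794, 0.3252]
orientation: [3.134, 0.003, 2.982]
contact_force: [-0.7, 0.6, -0.4]
width: 0.0938
grip_force: 0.0
```

Run:
```python
from h import *
s=ctrl.read_state();print(s["tool_pos"].round(4),s["orientation"].round(4))
im,K,D,C=shot("wrist")
A=np.load("w7.npz");ca=(A["K"],A["D"],A["C"])
print(proj([[.574,-.274,.1635]],K,D,C))
for i in range(60,232,8):
    r=np.where(im[i,210:350].max(1)<60)[0]+210
    if len(r)<15: continue
    P=plane([(r.min(),i),(r.max(),i)],.1635,K,D,C);print(i,r.min(),r.max(),P.mean(0)[:2].round(4),np.linalg.norm(P[0]-P[1]).round(4))
def tip(im,c0,c1):
    m=im[:,c0:c1].max(2)<60; i=np.where(m.sum(1)>6)[0].min(); r=np.where(m[i])[0]+c0
    return (r.mean(),i-.5)
t1=tip(A["im"],150,205);t2=tip(im,210,350);print(t1,t2,tri(t1,ca,t2,(K,D,C)),plane([t2],.1635,K,D,C))
```

```text
[ 0.6457 -0.2794  0.3252] [3.134  0.0032 2.9823]
[[271.90769253 132.38599296]]
132 264 285 [ 0.574  -0.2719] 0.0169
140 254 295 [ 0.5802 -0.2729] 0.0332
148 250 327 [ 0.5883 -0.2626] 0.0628
156 249 301 [ 0.5929 -0.2746] 0.0427
164 249 301 [ 0.5993 -0.2756] 0.0429
172 249 331 [ 0.6078 -0.2644] 0.0682
180 249 349 [ 0.6156 -0.2579] 0.0838
188 249 349 [ 0.6223 -0.2589] 0.0843
196 249 349 [ 0.6291 -0.2599] 0.0849
204 249 336 [ 0.6351 -0.2663] 0.0743
212 250 337 [ 0.6422 -0.2665] 0.0748
220 250 338 [ 0.6494 -0.2672] 0.0762
228 251 340 [ 0.6567 -0.2669] 0.0776
(np.float64(176.5), np.float64(223.5)) (np.float64(275.0), np.float64(129.5)) (array([ 0.57235506, -0.27107006,  0.16426512]), np.float64(0.0003698320899449768)) [[ 0.57218065 -0.27117757  0.1635    ]]
```

Two views: splint d's end at (0.572, −0.271), height 0.164, slope −0.16. Grip at (0.604, −0.276).

Request:
servo_tool:
  motion:
    - {"tx":-0.84,"ty":0.06,"tz":0,"ax":0,"ay":0,"az":0,"claw":0}
    - {"tx":-0.83,"ty":0.06,"tz":0,"ax":0,"ay":0,"az":0,"claw":0}
    - {"tx":0,"ty":0,"tz":0,"ax":0,"ay":0,"az":0,"claw":0}
    - {"tx":0,"ty":0,"tz":-0.9,"ax":0,"ay":0,"az":0,"claw":0}
    - {"tx":0,"ty":0,"tz":-0.9,"ax":0,"ay":0,"az":0,"claw":0}
    - {"tx":0,"ty":0,"tz":-0.7,"ax":0,"ay":0,"az":0,"claw":0}
    - {"tx":0,"ty":0,"tz":-0.35,"ax":0,"ay":0,"az":0,"claw":0}
    - {"tx":0,"ty":0,"tz":0,"ax":0,"ay":0,"az":0,"claw":0}
    - {"tx":0,"ty":0,"tz":0,"ax":0,"ay":0,"az":0,"claw":0}

```text
time: 46.4
tool_pos: [0.6031, -0.2775, 0.2557]
orientation: [3.134, 0.005, 2.98]
contact_force: [-0.6, -0.8, 1.0]
width: 0.0939
grip_force: 0.0
```

Request:
servo_tool:
  motion:
    - {"tx":0,"ty":0,"tz":0,"ax":0,"ay":0,"az":0,"claw":0.2}
    - {"tx":0,"ty":0,"tz":0,"ax":0,"ay":0,"az":0,"claw":0.3}
    - {"tx":0,"ty":0,"tz":0,"ax":0,"ay":0,"az":0,"claw":0.4}
    - {"tx":0,"ty":0,"tz":0,"ax":0,"ay":0,"az":0,"claw":0.45}
    - {"tx":0,"ty":0,"tz":0,"ax":0,"ay":0,"az":0,"claw":0.5}
    - {"tx":0,"ty":0,"tz":0,"ax":0,"ay":0,"az":0,"claw":0.55}
    - {"tx":0,"ty":0,"tz":0,"ax":0,"ay":0,"az":0,"claw":0.7}
    - {"tx":0,"ty":0,"tz":0,"ax":0,"ay":0,"az":0,"claw":1}
    - {"tx":0,"ty":0,"tz":0,"ax":0,"ay":0,"az":0,"claw":1}
    - {"tx":0,"ty":0,"tz":0,"ax":0,"ay":0,"az":0,"claw":1}
    - {"tx":0,"ty":0,"tz":0,"ax":0,"ay":0,"az":0,"claw":1}

```text
time: 47.5
tool_pos: [0.6029, -0.2773, 0.2549]
orientation: [3.134, 0.004, 2.981]
contact_force: [0.3, 0.1, 0.3]
width: 0.0439
grip_force: 30.0
```

Request:
servo_tool:
  motion:
    - {"tx":0,"ty":0,"tz":0.8,"ax":0,"ay":0,"az":0,"claw":1}
    - {"tx":-0.5,"ty":0,"tz":0.4,"ax":0,"ay":0,"az":0,"claw":1}
    - {"tx":-0.95,"ty":0,"tz":0,"ax":0,"ay":0,"az":0,"claw":1}
    - {"tx":-0.95,"ty":0,"tz":0,"ax":0,"ay":0,"az":0,"claw":1}
    - {"tx":-0.95,"ty":0,"tz":0,"ax":0,"ay":0,"az":0,"claw":1}
    - {"tx":-0.95,"ty":0.5,"tz":0,"ax":0,"ay":0,"az":0.11,"claw":1}
    - {"tx":-0.95,"ty":0.95,"tz":0,"ax":0,"ay":0,"az":0.11,"claw":1}
    - {"tx":-0.95,"ty":0.95,"tz":0,"ax":0,"ay":0,"az":0.11,"claw":1}
    - {"tx":-0.95,"ty":0.95,"tz":0,"ax":0,"ay":0,"az":0.11,"claw":1}
    - {"tx":-0.7,"ty":0.95,"tz":0,"ax":0,"ay":0,"az":0,"claw":1}
    - {"tx":0,"ty":0.95,"tz":0,"ax":0,"ay":0,"az":0,"claw":1}
    - {"tx":0,"ty":0.95,"tz":0,"ax":0,"ay":0,"az":0,"claw":1}

```text
time: 48.7
tool_pos: [0.4053, -0.1216, 0.2852]
orientation: [3.134, 0.005, 3.046]
contact_force: [0.7, 0.2, -1.2]
width: 0.044
grip_force: 30.0
```

Request:
servo_tool:
  motion:
    - {"tx":0,"ty":0.95,"tz":0,"ax":0,"ay":0,"az":0,"claw":1}
    - {"tx":0,"ty":0.95,"tz":0,"ax":0,"ay":0,"az":0,"claw":1}
    - {"tx":0,"ty":0.95,"tz":0,"ax":0,"ay":0,"az":0,"claw":1}
    - {"tx":0,"ty":0.95,"tz":0,"ax":0,"ay":0,"az":0,"claw":1}
    - {"tx":0,"ty":0.95,"tz":0,"ax":0,"ay":0,"az":0,"claw":1}
    - {"tx":0,"ty":0.95,"tz":0,"ax":0,"ay":0,"az":0,"claw":1}
    - {"tx":0,"ty":0.95,"tz":0,"ax":0,"ay":0,"az":0,"claw":1}
    - {"tx":0,"ty":0.95,"tz":0,"ax":0,"ay":0,"az":0,"claw":1}
    - {"tx":0,"ty":0.95,"tz":0,"ax":0,"ay":0,"az":0,"claw":1}
    - {"tx":0,"ty":0.95,"tz":0,"ax":0,"ay":0,"az":0,"claw":1}
    - {"tx":0,"ty":0,"tz":0,"ax":0,"ay":0,"az":0,"claw":1}
    - {"tx":0,"ty":0,"tz":0,"ax":0,"ay":0,"az":0,"claw":1}

```text
time: 49.9
tool_pos: [0.4061, 0.1148, 0.2849]
orientation: [3.134, 0.004, 3.047]
contact_force: [-0.1, -0.4, -0.8]
width: 0.0443
grip_force: 30.0
```

Request:
servo_tool:
  motion:
    - {"tx":0,"ty":0.9,"tz":0,"ax":0,"ay":0,"az":0,"claw":1}
    - {"tx":0,"ty":0.9,"tz":0,"ax":0,"ay":0,"az":0,"claw":1}
    - {"tx":0,"ty":0.9,"tz":0,"ax":0,"ay":0,"az":0,"claw":1}
    - {"tx":0,"ty":0.9,"tz":0,"ax":0,"ay":0,"az":0,"claw":1}
    - {"tx":0,"ty":0.9,"tz":0,"ax":0,"ay":0,"az":0,"claw":1}
    - {"tx":0,"ty":0.9,"tz":0,"ax":0,"ay":0,"az":0,"claw":1}
    - {"tx":0,"ty":0.9,"tz":-0.14,"ax":0,"ay":0,"az":0,"claw":1}
    - {"tx":0,"ty":0.9,"tz":-0.14,"ax":0,"ay":0,"az":0,"claw":1}
    - {"tx":0,"ty":0,"tz":0,"ax":0,"ay":0,"az":0,"claw":1}
    - {"tx":0,"ty":0,"tz":0,"ax":0,"ay":0,"az":0,"claw":1}

```text
time: 50.9
tool_pos: [0.4068, 0.2941, 0.2777]
orientation: [3.135, 0.004, 3.046]
contact_force: [0.2, 0.4, 0.1]
width: 0.0441
grip_force: 30.0
```

Run:
```python
from h import *
s=ctrl.read_state();print(s["tool_pos"].round(4),s["orientation"].round(4),s["width"])
im,K,D,C=shot("wrist")
for i in range(192,234,6):
    r=np.where(im[i].max(1)<75)[0];print(i,r.min() if len(r) else None,r.max() if len(r) else None)
```

```text
[0.4068 0.2941 0.2777] [3.1349 0.0041 3.0463] 0.044074396374384914
192 None None
198 None None
204 262 299
210 255 306
216 251 311
222 248 314
228 246 315
```

Grip as before. Insert into the top slot.

Request:
servo_tool:
  motion:
    - {"tx":0,"ty":0.05,"tz":0,"ax":0,"ay":0,"az":0,"claw":1}
    - {"tx":0.4,"ty":-0.038,"tz":0,"ax":0,"ay":0,"az":0,"claw":1}
    - {"tx":0.4,"ty":-0.038,"tz":0,"ax":0,"ay":0,"az":0,"claw":1}
    - {"tx":0.4,"ty":-0.038,"tz":0,"ax":0,"ay":0,"az":0,"claw":1}
    - {"tx":0.4,"ty":-0.038,"tz":0,"ax":0,"ay":0,"az":0,"claw":1}
    - {"tx":0.4,"ty":-0.038,"tz":0,"ax":0,"ay":0,"az":0,"claw":1}
    - {"tx":0,"ty":0,"tz":0,"ax":0,"ay":0,"az":0,"claw":1}

```text
time: 51.65
tool_pos: [0.4581, 0.2913, 0.2777]
orientation: [3.134, 0.004, 3.045]
contact_force: [0.6, -0.2, -0.6]
width: 0.044
grip_force: 30.0
```

Request:
servo_tool:
  motion:
    - {"tx":0.6,"ty":-0.057,"tz":0,"ax":0,"ay":0,"az":0,"claw":1}
    - {"tx":0.6,"ty":-0.057,"tz":0,"ax":0,"ay":0,"az":0,"claw":1}
    - {"tx":0.6,"ty":-0.057,"tz":0,"ax":0,"ay":0,"az":0,"claw":1}
    - {"tx":0.6,"ty":-0.057,"tz":0,"ax":0,"ay":0,"az":0,"claw":1}
    - {"tx":0,"ty":0,"tz":0,"ax":0,"ay":0,"az":0,"claw":1}

```text
time: 52.15
tool_pos: [0.5189, 0.2853, 0.2776]
orientation: [3.134, 0.005, 3.045]
contact_force: [-0.7, -1.2, -0.6]
width: 0.044
grip_force: 30.0
```

Request:
servo_tool:
  motion:
    - {"tx":0.5,"ty":-0.06,"tz":0,"ax":0,"ay":0,"az":0,"claw":1}
    - {"tx":0.5,"ty":-0.06,"tz":0,"ax":0,"ay":0,"az":0,"claw":1}
    - {"tx":0.5,"ty":-0.06,"tz":0,"ax":0,"ay":0,"az":0,"claw":1}
    - {"tx":0.4,"ty":-0.04,"tz":0,"ax":0,"ay":0,"az":0,"claw":1}
    - {"tx":0,"ty":0,"tz":0,"ax":0,"ay":0,"az":0,"claw":1}

```text
time: 52.65
tool_pos: [0.5656, 0.28, 0.2777]
orientation: [3.134, 0.004, 3.045]
contact_force: [-0.4, 1.4, -0.1]
width: 0.0444
grip_force: 30.0
```

Request:
servo_tool:
  motion:
    - {"tx":0,"ty":0,"tz":0,"ax":0,"ay":0,"az":0,"claw":0}
    - {"tx":0,"ty":0,"tz":0,"ax":0,"ay":0,"az":0,"claw":0}
    - {"tx":0,"ty":0,"tz":0,"ax":0,"ay":0,"az":0,"claw":0}
    - {"tx":0,"ty":0,"tz":0,"ax":0,"ay":0,"az":0,"claw":0}
    - {"tx":-0.7,"ty":0.07,"tz":0,"ax":0,"ay":0,"az":0,"claw":0}
    - {"tx":-0.7,"ty":0.07,"tz":0,"ax":0,"ay":0,"az":0,"claw":0}
    - {"tx":-0.7,"ty":0.07,"tz":0,"ax":0,"ay":0,"az":0,"claw":0}
    - {"tx":-0.7,"ty":0.07,"tz":0,"ax":0,"ay":0,"az":0,"claw":0}
    - {"tx":0,"ty":0,"tz":-0.15,"ax":0,"ay":0,"az":0,"claw":1}
    - {"tx":0,"ty":0,"tz":0,"ax":0,"ay":0,"az":0,"claw":1}
    - {"tx":0,"ty":0,"tz":0,"ax":0,"ay":0,"az":0,"claw":1}
    - {"tx":0,"ty":0,"tz":0,"ax":0,"ay":0,"az":0,"claw":1}

```text
time: 53.85
tool_pos: [0.4947, 0.2873, 0.2741]
orientation: [3.134, 0.004, 3.046]
contact_force: [-0.7, -0.1, 0.4]
width: 0.0656
grip_force: 0.0
```

Request:
servo_tool:
  motion:
    - {"tx":0,"ty":0,"tz":0,"ax":0,"ay":0,"az":0,"claw":1}
    - {"tx":0,"ty":0,"tz":0,"ax":0,"ay":0,"az":0,"claw":1}
    - {"tx":0,"ty":0,"tz":0,"ax":0,"ay":0,"az":0,"claw":1}
    - {"tx":0,"ty":0,"tz":0,"ax":0,"ay":0,"az":0,"claw":1}
    - {"tx":0,"ty":0,"tz":0,"ax":0,"ay":0,"az":0,"claw":1}
    - {"tx":0.5,"ty":-0.048,"tz":0,"ax":0,"ay":0,"az":0,"claw":1}
    - {"tx":0.5,"ty":-0.048,"tz":0,"ax":0,"ay":0,"az":0,"claw":1}
    - {"tx":0.4,"ty":-0.038,"tz":0,"ax":0,"ay":0,"az":0,"claw":1}
    - {"tx":0.3,"ty":-0.03,"tz":0,"ax":0,"ay":0,"az":0,"claw":1}
    - {"tx":0.2,"ty":-0.02,"tz":0,"ax":0,"ay":0,"az":0,"claw":1}
    - {"tx":0,"ty":0,"tz":0,"ax":0,"ay":0,"az":0,"claw":1}

```text
time: 54.95
tool_pos: [0.5423, 0.2827, 0.2739]
orientation: [3.134, 0.004, 3.046]
contact_force: [0.2, 0.2, 0.6]
width: 0.0001
grip_force: 0.0
```

Request:
servo_tool:
  motion:
    - {"tx":0.2,"ty":-0.02,"tz":0,"ax":0,"ay":0,"az":0,"claw":1}
    - {"tx":0.1,"ty":-0.01,"tz":0,"ax":0,"ay":0,"az":0,"claw":1}
    - {"tx":0.1,"ty":-0.01,"tz":0,"ax":0,"ay":0,"az":0,"claw":1}
    - {"tx":0,"ty":0,"tz":0,"ax":0,"ay":0,"az":0,"claw":1}

```text
time: 55.35
tool_pos: [0.5503, 0.2823, 0.2739]
orientation: [3.135, 0.001, 3.048]
contact_force: [-10.1, -0.2, 3.5]
width: 0.0003
grip_force: 4.9
```

All pushed to the same stop. Draw back and check the mouth from the earlier tilted view.

Request:
servo_tool:
  motion:
    - {"tx":-0.8,"ty":0,"tz":0,"ax":0,"ay":0,"az":0,"claw":1}
    - {"tx":-0.9,"ty":0,"tz":0.3,"ax":0,"ay":0,"az":0,"claw":0.5}
    - {"tx":-0.9,"ty":0,"tz":0.3,"ax":0,"ay":-0.5,"az":0,"claw":0}
    - {"tx":-0.9,"ty":0,"tz":0.3,"ax":0,"ay":-0.5,"az":0.1,"claw":0}
    - {"tx":-0.9,"ty":0,"tz":0.3,"ax":0,"ay":-0.5,"az":0.1,"claw":0}
    - {"tx":0,"ty":0,"tz":0.3,"ax":0,"ay":-0.5,"az":0.1,"claw":0}
    - {"tx":0,"ty":0,"tz":0,"ax":0,"ay":-0.5,"az":0.1,"claw":0}
    - {"tx":0,"ty":0,"tz":0,"ax":0,"ay":-0.5,"az":0,"claw":0}
    - {"tx":0,"ty":0,"tz":0,"ax":0,"ay":0,"az":0,"claw":0}
    - {"tx":0,"ty":0,"tz":0,"ax":0,"ay":0,"az":0,"claw":0}

```text
time: 56.35
tool_pos: [0.4415, 0.282, 0.3119]
orientation: [3.103, 0.451, 3.101]
contact_force: [-0.1, 0.2, -0.1]
width: 0.0692
grip_force: 0.0
```

Run:
```python
from h import *
s=ctrl.read_state();print(s["time"],s["tool_pos"].round(4),s["orientation"].round(4))
im,K,D,C=shot("wrist")
im2,K2,D2,C2=shot("top")
z=[.137+.016*i for i in range(4)]
print([proj([[.594-.035*.9955,.2778+.0033,a]],K,D,C)[0].round(1).tolist() for a in z])
p=proj([[.58,.27,.16]],K,D,C)[0].astype(int);q=proj([[.6,.27,.16]],K2,D2,C2)[0].astype(int)
a=im[max(0,p[1]-50):p[1]+50,p[0]-60:p[0]+60];b=im2[q[1]-75:q[1]+25,q[0]-60:q[0]+60];print(p,q,max(0,p[1]-50))
save(np.hstack([cv2.resize(a,(400,333)),cv2.resize(b,(400,333))]),"f1.png")
```

```text
56.35 [0.4415 0.282  0.3119] [3.1031 0.4514 3.1013]
[[276.6, 233.7], [277.0, 244.9], [277.4, 257.1], [277.8, 270.4]]
[266 264] [182 228] 214
```

View pics/f1.png

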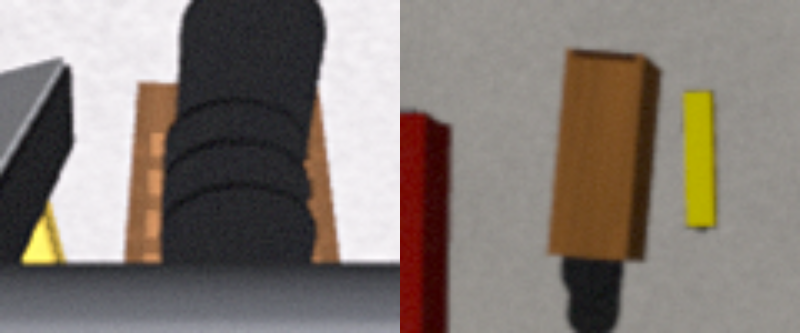

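The lowest splint sticks out further than the other three (it was knocked or dragged). Measure it and push it home again.

Run:
```python
from h import *
im,K,D,C=shot("wrist")
for i in range(180,262,6):
    r=np.where(im[i,230:340].max(1)<70)[0]+230
    if len(r)<5: continue
    P=plane([(r.min(),i),(r.max(),i)],.137,K,D,C);print(i,r.min(),r.max(),P[:,:2].round(4).tolist(),P.mean(0)[:2].round(4))
```

```text
210 268 296 [[0.5272, 0.2736], [0.5287, 0.3009]] [0.5279 0.2872]
216 262 301 [[0.5346, 0.2673], [0.5367, 0.3059]] [0.5356 0.2866]
222 261 303 [[0.5425, 0.2657], [0.5448, 0.3081]] [0.5437 0.2869]
228 261 302 [[0.5507, 0.2652], [0.5531, 0.3073]] [0.5519 0.2862]
234 260 301 [[0.5592, 0.2636], [0.5617, 0.3064]] [0.5605 0.285 ]
240 260 300 [[0.5681, 0.263], [0.5706, 0.3055]] [0.5693 0.2843]
246 260 299 [[0.5772, 0.2624], [0.5798, 0.3046]] [0.5785 0.2835]
252 257 298 [[0.5865, 0.2584], [0.5894, 0.3037]] [0.588 0.281]
258 256 297 [[0.5964, 0.2566], [0.5993, 0.3027]] [0.5978 0.2796]
```

Request:
servo_tool:
  motion:
    - {"tx":0,"ty":0.2,"tz":0,"ax":0,"ay":0.5,"az":-0.1,"claw":1}
    - {"tx":0,"ty":0,"tz":0,"ax":0,"ay":0.5,"az":-0.1,"claw":1}
    - {"tx":0,"ty":0,"tz":-0.8,"ax":0,"ay":0.5,"az":-0.1,"claw":1}
    - {"tx":0,"ty":0,"tz":-0.8,"ax":0,"ay":0.5,"az":-0.05,"claw":1}
    - {"tx":0,"ty":0,"tz":-0.9,"ax":0,"ay":0,"az":0,"claw":1}
    - {"tx":0.5,"ty":0,"tz":-0.9,"ax":0,"ay":0,"az":0,"claw":1}
    - {"tx":0.5,"ty":0,"tz":0,"ax":0,"ay":0,"az":0,"claw":1}
    - {"tx":0,"ty":0,"tz":0,"ax":0,"ay":0,"az":0,"claw":1}
    - {"tx":0,"ty":0,"tz":0,"ax":0,"ay":0,"az":0,"claw":1}
    - {"tx":0,"ty":0,"tz":0,"ax":0,"ay":0,"az":0,"claw":1}

```text
time: 57.5
tool_pos: [0.4667, 0.2872, 0.2278]
orientation: [3.123, 0.155, 3.054]
contact_force: [-0.1, 0.9, -0.7]
width: 0.008
grip_force: 0.0
```

Request:
servo_tool:
  motion:
    - {"tx":0,"ty":0,"tz":-0.1,"ax":0,"ay":0,"az":0,"claw":1}
    - {"tx":0.4,"ty":-0.038,"tz":0,"ax":0,"ay":0,"az":0,"claw":1}
    - {"tx":0.4,"ty":-0.038,"tz":0,"ax":0,"ay":0,"az":0,"claw":1}
    - {"tx":0.4,"ty":-0.038,"tz":0,"ax":0,"ay":0,"az":0,"claw":1}
    - {"tx":0.4,"ty":-0.038,"tz":0,"ax":0,"ay":0,"az":0,"claw":1}
    - {"tx":0,"ty":0,"tz":0,"ax":0,"ay":0,"az":0,"claw":1}

```text
time: 58.1
tool_pos: [0.5082, 0.2826, 0.224]
orientation: [3.124, 0.154, 3.053]
contact_force: [-0.2, 0.2, -0.2]
width: 0.0006
grip_force: 0.0
```

Request:
servo_tool:
  motion:
    - {"tx":0.3,"ty":-0.03,"tz":0,"ax":0,"ay":0,"az":0,"claw":1}
    - {"tx":0.3,"ty":-0.03,"tz":0,"ax":0,"ay":0,"az":0,"claw":1}
    - {"tx":0.2,"ty":-0.02,"tz":0,"ax":0,"ay":0,"az":0,"claw":1}
    - {"tx":0,"ty":0,"tz":0,"ax":0,"ay":0,"az":0,"claw":1}

```text
time: 58.5
tool_pos: [0.5274, 0.2809, 0.2241]
orientation: [3.124, 0.154, 3.054]
contact_force: [0.8, 0.1, -0.4]
width: 0.0005
grip_force: 0.0
```

Request:
servo_tool:
  motion:
    - {"tx":0.15,"ty":-0.015,"tz":0,"ax":0,"ay":0,"az":0,"claw":1}
    - {"tx":0.1,"ty":-0.01,"tz":0,"ax":0,"ay":0,"az":0,"claw":1}
    - {"tx":0,"ty":0,"tz":0,"ax":0,"ay":0,"az":0,"claw":1}

```text
time: 58.8
tool_pos: [0.5332, 0.2804, 0.2242]
orientation: [3.124, 0.154, 3.054]
contact_force: [-0.4, -0.1, -0.2]
width: 0.0007
grip_force: 0.0
```

Request:
servo_tool:
  motion:
    - {"tx":0.1,"ty":-0.01,"tz":0,"ax":0,"ay":0,"az":0,"claw":1}
    - {"tx":0.05,"ty":-0.005,"tz":0,"ax":0,"ay":0,"az":0,"claw":1}
    - {"tx":0,"ty":0,"tz":0,"ax":0,"ay":0,"az":0,"claw":1}

```text
time: 59.1
tool_pos: [0.536, 0.2803, 0.2239]
orientation: [3.124, 0.152, 3.055]
contact_force: [-6.0, 0.0, 1.6]
width: 0.0009
grip_force: 2.4
```

Request:
servo_tool:
  motion:
    - {"tx":0.1,"ty":-0.01,"tz":0,"ax":0,"ay":0,"az":0,"claw":1}
    - {"tx":0,"ty":0,"tz":0,"ax":0,"ay":0,"az":0,"claw":1}

```text
time: 59.3
tool_pos: [0.537, 0.2804, 0.2234]
orientation: [3.125, 0.15, 3.056]
contact_force: [-15.9, 0.6, 5.3]
width: 0.0005
grip_force: 7.2
```

Request:
servo_tool:
  motion:
    - {"tx":-0.8,"ty":0,"tz":0,"ax":0,"ay":0,"az":0,"claw":1}
    - {"tx":-0.9,"ty":0,"tz":0.9,"ax":0,"ay":0,"az":0,"claw":1}
    - {"tx":-0.9,"ty":0,"tz":0.9,"ax":0,"ay":-0.5,"az":0,"claw":1}
    - {"tx":-0.9,"ty":0,"tz":0.9,"ax":0,"ay":-0.5,"az":0.1,"claw":0}
    - {"tx":0,"ty":0,"tz":0.8,"ax":0,"ay":-0.5,"az":0.1,"claw":0}
    - {"tx":0,"ty":0,"tz":0,"ax":0,"ay":-0.5,"az":0.1,"claw":0}
    - {"tx":0,"ty":0,"tz":0,"ax":0,"ay":0,"az":0,"claw":0}
    - {"tx":0,"ty":0,"tz":0,"ax":0,"ay":0,"az":0,"claw":0}
    - {"tx":0,"ty":0,"tz":0,"ax":0,"ay":0,"az":0,"claw":0}
    - {"tx":0,"ty":0,"tz":0,"ax":0,"ay":0,"az":0,"claw":0}
    - {"tx":0,"ty":0,"tz":0,"ax":0,"ay":0,"az":0,"claw":0}

```text
time: 60.4
tool_pos: [0.452, 0.2797, 0.3113]
orientation: [3.101, 0.452, 3.092]
contact_force: [-0.8, -0.7, -0.3]
width: 0.0614
grip_force: 0.0
```

Run:
```python
from h import *
s=ctrl.read_state();print(s["time"],s["tool_pos"].round(4),s["contact_force"].round(1))
im,K,D,C=shot("wrist")
print([proj([[.559,.281,a]],K,D,C)[0].round(1).tolist() for a in (.137,.153,.169,.185)])
for i in range(210,292,5):
    r=np.where(im[i,250:310].max(1)<70)[0]+250
    if len(r)<5: continue
    P=plane([(r.min(),i),(r.max(),i)],.137,K,D,C);print(i,r.min(),r.max(),P.mean(0)[:2].round(4))
im2,K2,D2,C2=shot("top")
p=proj([[.58,.28,.16]],K,D,C)[0].astype(int);q=proj([[.6,.27,.16]],K2,D2,C2)[0].astype(int)
a=im[max(0,p[1]-50):p[1]+50,p[0]-60:p[0]+60];b=im2[q[1]-75:q[1]+25,q[0]-60:q[0]+60]
save(np.hstack([cv2.resize(a,(400,333)),cv2.resize(b,(400,333))]),"f2.png")
```

```text
60.4 [0.452  0.2797 0.3113] [-0.8 -0.7 -0.3]
[[279.1, 226.3], [279.6, 237.5], [280.2, 249.6], [280.8, 262.9]]
230 267 297 [0.5644 0.2838]
235 263 301 [0.5716 0.2837]
240 262 302 [0.579  0.2835]
245 260 301 [0.5865 0.2816]
250 258 300 [0.5943 0.2798]
255 258 300 [0.6025 0.2795]
260 258 301 [0.6109 0.2797]
265 258 301 [0.6196 0.2795]
270 257 301 [0.6285 0.2786]
275 257 303 [0.6379 0.2795]
280 257 303 [0.6475 0.2791]
285 257 302 [0.6574 0.2782]
290 257 301 [0.6677 0.2772]
```

View pics/f2.png

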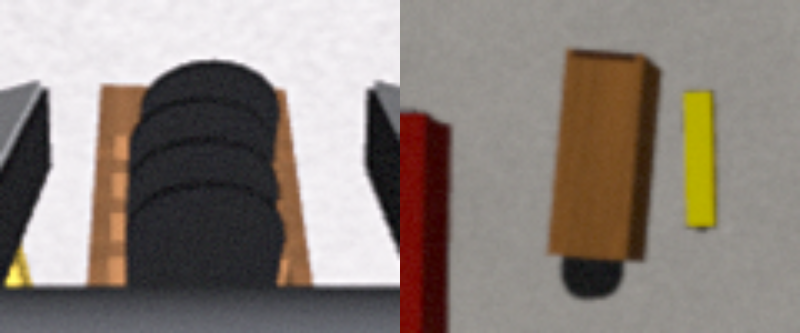

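All four ends are now flush in their own slots (left crop arcs at rows 62, 98, 138, 183), in line in the top view too, and nothing touches them.

```bash
python3 -c "
from bench import workorder
print(workorder.hand_in())"
```

```text
the job is handed in; nothing more can be done
None
```

All four splints are in the rack, each in its own slot and pushed back to its stop, and the job was handed in at about 60 s; `hand_in()` gave no verdict, so I don't know the judged result. The lowest splint was found sticking out about 37 mm further and was pushed home again; it now sits 2–3 mm off-centre, within the 8 mm limit.

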